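# Clear the cans, fetch the bright ball for the stem, put the cans back

## Robot

A 7-joint arm with a two-finger parallel gripper is mounted at the origin on the work surface. World frame = base frame: x ahead of the robot, y to its left, z up, the work surface at z = 0. Lengths are in m, angles in rad, forces in N, time in s.
With the tool pointing down it reaches from about 0.4 to 0.9 m from the base axis. Payload 5.6 kg.
Tool frame: the origin (TCP) lies on the mounting face of the last link; the fingertips stand 190 mm ahead of it and the grasp point (between the pads) lies manip.pinch_z ahead of it (manip.pinch_z is the distance from the TCP to the grasp point, in m); x points along the fingers, z is the direction in which the jaws open and shut, and the axes are right-handed (so a half turn about x gives the same grasp; the last joint's range is limited). The gripper opens to 92 mm and grips with 3 to 60 N. Pads are 20 mm wide; open, the fingers measure 128 mm over their backs; the gripper's body (75 mm by 189 mm) begins 69 mm behind the grasp point.
Start: joints at [1.135, 0.468, -0.012, 1.603, 0.006, 1.071, -0.056], TCP at [0.249, -0.601, 0.405] pointing down, gripper open.
Joint ranges: [-2.53, 2.53], [-0.31, 2.02], [-1.57, 1.55], [0.28, 2.44], [-1.29, 4.43], [0.15, 1.84], [-2.92, 2.92]. Speed limits (rad/s): [2.57, 2.57, 3.14, 3.14, 3.14, 3.14, 3.14].

## Interface

Orientations are given as a 3x3 rotation matrix whose columns are the frame's x, y, z axes.
In Python, from cell import manip gives the robot as it stands. The module is installed in compiled form; this text tells all that it offers.
- The arm moves only by the tool drive_tool, never from a script. Its argument "commands" is a list that holds one entry, the list of rows, each a list of 7 numbers: the finger opening in m, from 0 to 0.0919, then the shift along the tool's x, y, z in m, then the turn, a rotation vector about the tool's x, y, z in rad. In form: [[[jaw, tx, ty, tz, ax, ay, az], ...]]. A call has 1 to 5 rows; each row is the pose to reach, as a shift and turn from the pose commanded when the call began, along the tool's axes at that moment; what a row does not reach only later rows make up. A row lasts 1/10 s, in which the tool goes at most 50 mm and 8.59 degrees, less where a joint would pass 70% of its speed; a pose out of reach is approached as far as the arm can. A call with a gripper value outside its range is refused whole. The fingers move at their own pace and stop on an object; "squeeze" is the grip in N (left out, the last holds). Time passes only in rows, so rows that repeat a pose let the fingers close. It gives the time, the measured TCP pose, the force and the opening at its end, in the units of the state.
- manip.observe(): the state, without advancing time (a new reading comes with each control period).
- manip.camera(name): name is "scene" or "top" or "wrist"; returns (picture, depth): 384x512x3 uint8, red, green, blue; 384x512 float32, m along the optical axis (not along the pixel's ray), 0 where there is no reading.
- manip.camera_model(name): a dict with "fov_y" (degrees; the focal length in pixels is half the picture's height over the tangent of half this angle, whatever the lens; pixels are square), "cx", "cy" (the principal point, pixels), "R" (3x3) and "t" (3): a world point X has camera coordinates R X + t. Camera axes: x right, y down, z forward; pixel columns grow to the right and rows downward; lengths in m; the calibration is good to about 2 mm. A picture is of the moment at which its call begins: read the wrist's pose just before it. camera_model takes no time and is no camera call; for the wrist camera it gives the pose at the moment of the call.
- manip.finish_job(): hands the job in, once; it reports no verdict.
Trained networks look in the newest picture that a camera, given by its name, has taken for a name from the list of things; names that differ only in an ending like _2 or _b are one class to them, and where a whole thing is asked for, a point or a joint stands for the part that bears it (a point fixed in the world has none). Each returns a list of dicts, best first, with "conf" (0 to 1); they miss things now and then, are a little off and sometimes report something else, mostly with a low value. They report only what shows in the picture. A call takes as long as a camera call. They do not tell look-alikes from the thing itself.
- manip.look_for(camera, query): "extent" ([left, top, right, bottom] in pixels, round what is visible of it).
The state is a dict: "clock": time; "joint_positions": joint angles; "joint_vel": joint speeds; "joint_efforts": joint torques, N m; "ee_pos": TCP position; "orientation": TCP orientation; "contact_force": force on the tool from outside, world axes, zero at the start; "ft_torque": the same for the moment, N m; "grip_width": opening from 0.0 (shut) to 1.0 (fully open).
Only numpy, scipy, OpenCV 4.12 (cv2) and the standard library are available. Lean on these libraries where they do the work, as an engineer would, in place of code of your own. Each camera call takes 0.05 s, during which the arm holds its last target.

## Task

The bright steel ball at the back of the bench rack is hemmed in by the red spray can, the blue bottle and the yellow oil tin. First stand all three upright in the aluminium side tray, then seat the bright ball in the cup on top of the forged stem held in the vice, and only then put each container back upright in the middle of the painted spot of its own colour. Knock none of them over, and leave the rusty ball on the bench where it is.

Things in the scene. Friction and masses are not known exactly. Their poses are not given: they have to be found in the camera images.
- spray_can: Red spray can with a white band and a closed red cap. Round, 52 mm diameter up to 112 mm, cap 45 mm diameter up to 140 mm total height; about 0.3 kg. Origin: centre of its underside, z up its axis. Best gripped round the body about 105 mm up.
- bottle: Closed blue plastic bottle with a pale label and a white screw cap. Round, 52 mm diameter up to 108 mm, then a sloping shoulder and a 29 mm cap up to 140 mm total height; about 0.32 kg. Origin: centre of its underside, z up its axis. Best gripped round the body about 100 mm up.
- oil_tin: Yellow rectangular oil tin with a dark band and a black screw cap: 64 mm along its x, 48 mm along its y, 125 mm high, cap (26 mm diameter, 12 mm off centre towards +x) up to 138 mm; about 0.36 kg. Origin: centre of its underside, z up. Grip it across the 48 mm (along its y), about 100 mm up.
- ball: The bright steel ball to fetch: 50 mm diameter, about 0.22 kg. Origin: its centre (its axes mean nothing). It starts resting in a short rusty pipe stub (42 mm outside diameter, 20 mm high) at the back of the rack, with the three containers close round it on the left, right and front; the gripper has no room until they are gone.
- spot_red: Red painted spot, 80 mm diameter, flat on the rack's steel plate: home of the spray can. Origin: its centre, level with the plate's top (8 mm above the bench), on which the container stands. Its x axis points to the back of the rack, its y axis along the rack's width. The spots lie left, right and in front of the ball's pipe stub, 66 to 68 mm from its centre; which colour is where changes.
- spot_blue: Blue painted spot, 80 mm diameter, on the rack's plate: home of the bottle. Origin and axes as for the red spot. The rack plate is 220 mm deep by 260 mm wide, open in front, with a back fence up to 53 mm above the bench (70 mm behind the stub's centre) and side cheeks up to 28 mm; a magnet and a big nut, under 20 mm high, lie on its front corners.
- spot_yellow: Yellow painted spot, 80 mm diameter, on the rack's plate: home of the oil tin. Origin and axes as for the red spot.
- stem: Dark forged stem upright in the jaws of a blue bench vice, with a rusty open cup on top (43 mm outside, 34 mm inside diameter, 14 mm deep). Origin: centre of the cup's rim, 215 mm above the bench; z up, -x towards the vice's handle. The seated ball's centre is 18 mm above it. Vice: jaws 100 mm wide (along y), top 133 mm above the bench, reaching 155 mm to -x and 115 mm to +x.
- tray: Empty aluminium side tray, fixed: 290 mm along its x by 150 mm along its y, walls 4 mm thick and 25 mm high, floor 4 mm above the bench. Origin: centre of its underside. It stands on one side of the rack and the vice on the other; which is which changes. There is room for the three containers in a row along x, 85 mm apart.
- rusty_ball: Brown rusty ball, 50 mm diameter, in a pipe stub on the bench in front of the rack (to the robot's side). Origin: its centre. Not needed: leave it.
Not all that is in view belongs to the job. What is meant by the oil_tin is not purple, and is the smaller of those in its own colour.

How it is judged:
On the way, in this order (a step that is already met when the one before it is completed fails the run):
1. the spray can, the bottle and the oil tin all stand upright in the side tray, the bright ball not yet moved (x of spray_can in the frame of tray between -0.125 and 0.125 m and y of spray_can in the frame of tray between -0.06 and 0.06 m and z of each of spray_can, bottle, oil_tin in the frame of tray below 0.012 m and angle between each of spray_can, bottle, oil_tin's own z axis and vertical below 0.12 rad and linear speed of each of spray_can, bottle, oil_tin below 0.03 m/s and x of bottle in the frame of tray between -0.125 and 0.125 m and y of bottle in the frame of tray between -0.06 and 0.06 m and x of oil_tin in the frame of tray between -0.125 and 0.125 m and y of oil_tin in the frame of tray between -0.06 and 0.06 m and distance of ball from where it was at the start of the episode below 0.015 m), for 0.2 s.
2. the bright ball is seated in the stem's cup while the three containers stand in the tray (horizontal distance between ball and stem below 0.006 m and z of ball in the frame of stem between 0.013 and 0.023 m and linear speed of each of ball, spray_can, bottle, oil_tin below 0.03 m/s and x of spray_can in the frame of tray between -0.125 and 0.125 m and y of spray_can in the frame of tray between -0.06 and 0.06 m and z of each of spray_can, bottle, oil_tin in the frame of tray below 0.012 m and angle between each of spray_can, bottle, oil_tin's own z axis and vertical below 0.12 rad and x of bottle in the frame of tray between -0.125 and 0.125 m and y of bottle in the frame of tray between -0.06 and 0.06 m and x of oil_tin in the frame of tray between -0.125 and 0.125 m and y of oil_tin in the frame of tray between -0.06 and 0.06 m), for 0.2 s.
At the end, for the whole second after the job is handed in: Bright ball at rest in the stem's cup (6 mm of centre, 5 mm of seated height); spray can on the red, bottle on the blue, oil tin on the yellow spot, each within 14 mm of its centre, upright within 0.1 rad, at rest; rusty ball within 20 mm of its start (horizontal distance between spray_can and spot_red below 0.014 m and z of spray_can in the frame of spot_red below 0.006 m and angle between each of spray_can, bottle, oil_tin's own z axis and vertical below 0.1 rad and linear speed of each of spray_can, bottle, oil_tin, ball below 0.03 m/s and horizontal distance between bottle and spot_blue below 0.014 m and z of bottle in the frame of spot_blue below 0.006 m and horizontal distance between oil_tin and spot_yellow below 0.014 m and z of oil_tin in the frame of spot_yellow below 0.006 m and horizontal distance between ball and stem below 0.006 m and z of ball in the frame of stem between 0.013 and 0.023 m and distance of rusty_ball from where it was at the start of the episode below 0.02 m); the robot touches nothing.
It fails at once if a container is knocked over (tilted more than 0.7 rad) (angle between any of spray_can, bottle, oil_tin's own z axis and vertical above 0.7 rad).
It fails at once if the rusty ball is moved more than 20 mm (distance of rusty_ball from where it was at the start of the episode above 0.02 m).
It also fails if it takes over 131 s, if anything falls off the work surface, if the arm or the gripper's body presses on something with over 40 N, if the wrist force passes 120 N, or if a joint passes its speed limit or range.

## Working session

There is one attempt and no reset: what is moved stays moved. The work goes in short steps, Python scripts to look and compute and a tool call to move; the robot and the scene stay as the last step left them, time stands still between calls to the robot, and variables do not carry over. Pictures are saved under pics/ and viewed, and the job is handed in when it is done.

Besides the shell and the picture viewer there is one more tool, called as name(argument=value, ...) on one line, values as JSON. drive_tool: Moves the arm, as the interface text tells. Its arguments: {"type":"object","properties":{"commands":{"type":"array","items":{"type":"array","items":{"type":"array","items":{"type":"number"}}}},"squeeze":{"type":"number"}},"required":["commands"]}

```bash
mkdir -p pics; ls
cat > h.py <<'E'
import numpy as np, cv2
from cell import manip
def snap(cam,fn):
    p,d=manip.camera(cam); m=manip.camera_model(cam)
    cv2.imwrite('pics/'+fn+'.png',p[:,:,::-1]); np.savez('pics/'+fn+'.npz',p=p,d=d,R=m['R'],t=m['t'],f=192/np.tan(np.radians(m['fov_y'])/2),cx=m['cx'],cy=m['cy'])
    return load(fn)
def load(fn):
    return dict(np.load('pics/'+fn+'.npz'))
def cloud(s):
    d=s['d'];v,u=np.mgrid[:d.shape[0],:d.shape[1]]
    P=np.stack([(u-s['cx'])/s['f']*d,(v-s['cy'])/s['f']*d,d],-1)
    W=(P-s['t'])@s['R']; W[d==0]=np.nan
    return W
E
python3 - <<'E'
from h import *
print(manip.observe(),manip.pinch_z)
for c in('scene','top','wrist'):
    s=snap(c,c+'0'); print(c,s['f'],s['cx'],s['cy'],(-s['R'].T@s['t']).round(3),s['R'].round(3))
E
```

```text
pics
{'clock': 0.0, 'joint_positions': array([ 1.13498991,  0.46840657, -0.01159866,  1.60361588,  0.00603802,
        1.07140183, -0.05632794]), 'joint_vel': array([-0.00021208, -0.00077066,  0.00077745, -0.00076211, -0.00095431,
        0.00066237, -0.00089173]), 'joint_efforts': array([ 2.47389908e-04, -5.20570636e+01, -1.21771975e-02, -2.43746692e+01,
       -5.65856765e-02,  1.73137273e-02,  1.86434181e-04]), 'ee_pos': array([ 0.24866531, -0.60028933,  0.4037242 ]), 'orientation': array([[-8.33354364e-04,  9.23868016e-01,  3.82710326e-01],
       [ 1.59319701e-03,  3.82711200e-01, -9.23866657e-01],
       [-9.99998384e-01, -1.60175362e-04, -1.79083781e-03]]), 'contact_force': array([-0.15324221, -0.36110637, -0.42389916]), 'ft_torque': array([0.01213673, 0.04535355, 0.02552551]), 'grip_width': 0.9983505710502932} 0.1714
scene 454.3126940534813 254.53502679062868 197.73040329182405 [ 1.188 -0.506  0.875] [[ 0.638  0.77  -0.005]
 [ 0.515 -0.432 -0.741]
 [-0.572  0.47  -0.672]]
top 441.20563757615514 260.89651562323536 191.41281993123104 [ 0.504 -0.009  1.114] [[ 0.018 -1.    -0.014]
 [-0.999 -0.017 -0.052]
 [ 0.051  0.014 -0.999]]
wrist 345.0385388740273 246.96827044908034 198.01708721328603 [ 0.309 -0.575  0.384] [[ 0.383 -0.924 -0.001]
 [-0.898 -0.372  0.234]
 [-0.217 -0.089 -0.972]]
```

View pics/scene0.png

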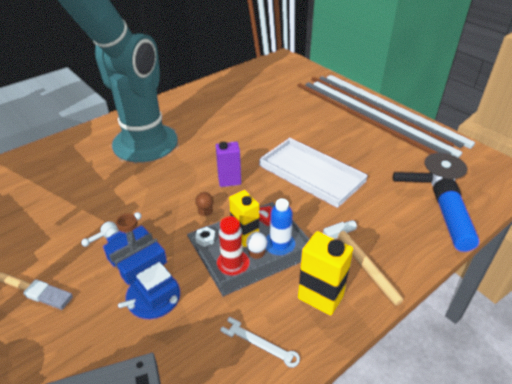

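View pics/top0.png

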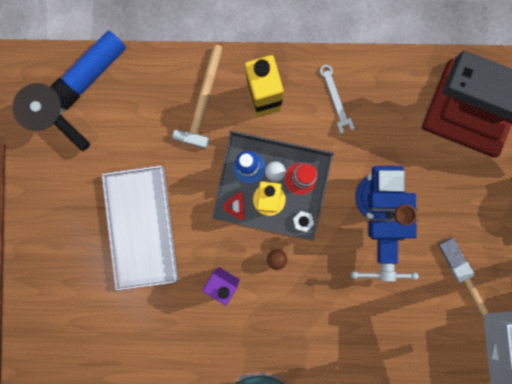

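Run:
```python
from h import *
for c in('top','scene'):
  for q in 'spray_can bottle oil_tin ball spot_red stem tray rusty_ball'.split():
    print(c,q,[(np.round(r['extent']).astype(int).tolist(),round(r['conf'],2)) for r in manip.look_for(c,q)][:3])
```

```text
top spray_can [([292, 162, 317, 189], 0.55)]
top bottle [([237, 152, 254, 176], 0.68)]
top oil_tin [([246, 56, 283, 116], 0.86), ([200, 269, 242, 307], 0.86), ([101, 166, 178, 291], 0.64)]
top ball [([263, 164, 286, 181], 0.66)]
top spot_red [([282, 162, 314, 193], 0.52)]
top stem [([382, 206, 416, 226], 0.63)]
top tray [([103, 167, 174, 292], 0.8)]
top rusty_ball [([270, 250, 289, 271], 0.63)]
scene spray_can [([220, 214, 242, 273], 0.91)]
scene bottle [([270, 202, 289, 251], 0.76)]
scene oil_tin [([227, 189, 258, 245], 0.75), ([296, 231, 351, 317], 0.69), ([217, 142, 242, 187], 0.57)]
scene ball [([249, 232, 269, 251], 0.86)]
scene spot_red [([219, 253, 247, 276], 0.55)]
scene stem [([113, 215, 139, 249], 0.87)]
scene tray [([261, 137, 371, 211], 0.64)]
scene rusty_ball [([196, 191, 213, 210], 0.75)]
```

The top view shows the bottle (247,163), the can (302,178), the small yellow tin (269,198), the ball (275,170), the tray at left (139,228) and the stem cup at right (405,215). Distractors are the purple tin and the big yellow tin. Next I measure from the depth.

Run:
```python
from h import *
W=cloud(load('top0')); p=load('top0')['p']
Ws=cloud(load('scene0'))
def rep(n,W,m):
    P=W[m]; P=P[~np.isnan(P).any(1)]
    print(n,len(P),'med',np.median(P,0).round(4),'mid',((P.max(0)+P.min(0))/2).round(4),'ext',np.ptp(P,axis=0).round(4))
def box(u0,v0,u1,v1):
    m=np.zeros((384,512),bool); m[v0:v1,u0:u1]=1; return m
print('table',np.nanmedian(W[300:340,300:340,2]))
for n,b,z0,z1 in [('can cap',(285,155,322,198),.136,.16),('can body',(285,155,322,198),.11,.13),('bottle cap',(230,145,268,185),.136,.16),('tin cap',(250,178,290,220),.137,.16),('tin top',(250,178,290,220),.122,.137),('ball',(262,158,288,184),.03,.09),('stem rim',(385,198,425,232),.19,.23),('rusty',(262,245,292,275),.03,.1),('tray rim',(95,160,185,296),.018,.035),('rackplate',(210,125,335,245),.004,.012),('fence',(210,120,340,160),.045,.057)]:
    rep(n,W,box(*b)&(W[...,2]>z0)&(W[...,2]<z1))
c=cv2.resize(p[120:310,90:430],None,fx=2.35,fy=2.35,interpolation=cv2.INTER_CUBIC); cv2.imwrite('pics/topc.png',c[:,:,::-1])
# oriented rects
for n,b,z0,z1 in [('tin top',(250,178,290,220),.122,.137),('tray',(95,160,185,296),.018,.035),('rack',(200,120,345,250),.004,.06),('stem',(385,198,425,232),.19,.23)]:
    m=box(*b)&(W[...,2]>z0)&(W[...,2]<z1); P=W[m][:,:2].astype(np.float32); print(n,cv2.minAreaRect(P))
```

```text
table 0.0004160062387853277
can cap 327 med [ 0.5943 -0.0935  0.1475] mid [ 0.5952 -0.0928  0.1445] ext [0.0422 0.0423 0.0158]
can body 87 med [ 0.5809 -0.0806  0.1231] mid [ 0.5945 -0.0939  0.1208] ext [0.0499 0.0499 0.0179]
bottle cap 140 med [0.6225 0.0406 0.1479] mid [0.6048 0.0308 0.1449] ext [0.0631 0.0475 0.0177]
tin cap 109 med [ 0.5555 -0.0132  0.1456] mid [ 0.5454 -0.0093  0.1435] ext [0.0463 0.0308 0.0129]
tin top 500 med [ 0.5384 -0.0111  0.1327] mid [ 0.544  -0.0123  0.1314] ext [0.0646 0.0509 0.011 ]
ball 326 med [ 0.6071 -0.0252  0.0636] mid [ 0.6076 -0.0262  0.0589] ext [0.046  0.0465 0.0302]
stem rim 379 med [ 0.508  -0.2916  0.2044] mid [ 0.5078 -0.2901  0.2087] ext [0.0408 0.043  0.0211]
rusty 334 med [ 0.3978 -0.033   0.056 ] mid [ 0.3971 -0.0332  0.0507] ext [0.0476 0.0482 0.0303]
tray rim 741 med [0.4613 0.318  0.0243] mid [0.467  0.3078 0.0249] ext [0.3062 0.1919 0.0137]
rackplate 5858 med [ 0.566  -0.0223  0.008 ] mid [ 0.5814 -0.0203  0.008 ] ext [0.2982 0.3152 0.008 ]
fence 267 med [ 0.6797 -0.0384  0.0522] mid [ 0.6798 -0.0402  0.0507] ext [0.0545 0.2529 0.0114]
tin top ((0.5441533327102661, -0.012017183005809784), (0.0478486567735672, 0.06383337080478668), 84.89591979980469)
tray ((0.46684375405311584, 0.30910950899124146), (0.29068827629089355, 0.1522534340620041), 8.94832706451416)
rack ((0.5803663730621338, -0.02133907377719879), (0.3253280520439148, 0.36421632766723633), 1.0744249820709229)
stem ((0.5077250003814697, -0.2901098430156708), (0.0407571941614151, 0.04296569898724556), 0.5254180431365967)
```

View pics/topc.png

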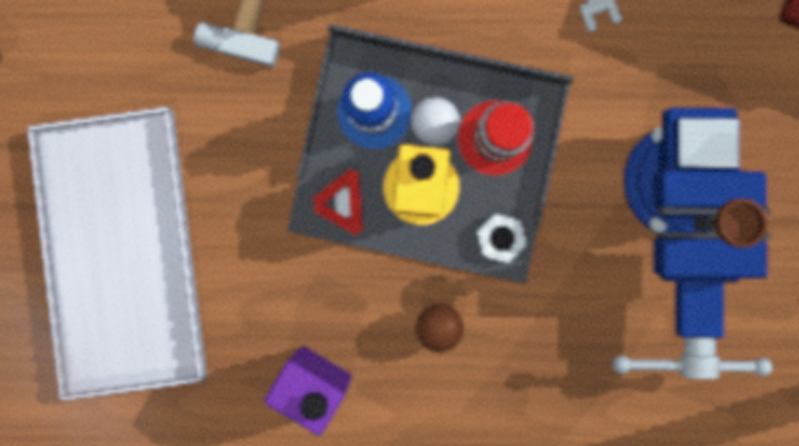

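```bash
cat >> h.py <<'E'
def circ(P):
    A=np.c_[2*P,np.ones(len(P))]; s=np.linalg.lstsq(A,(P**2).sum(1),rcond=None)[0]
    return s[:2],np.sqrt(s[2]+s[:2]@s[:2])
def pose(): 
    o=manip.observe(); return o
def go(x,y,z,phi=None):
    """print tool-frame shift to bring the grasp point to world x,y,z, jaws' direction phi (deg)"""
    o=manip.observe(); R=np.array(o['orientation']); p=np.array(o['ee_pos'])
    cur=np.degrees(np.arctan2(R[1,2],R[0,2]))
    if phi is None: phi=cur
    c,s=np.cos(np.radians(phi)),np.sin(np.radians(phi))
    T=np.array([[0,-s,c],[0,c,s],[-1,0,0]])
    tgt=np.array([x,y,z])+np.array([0,0,manip.pinch_z])
    from scipy.spatial.transform import Rotation as Ro
    print('grasp now',(p+R[:,0]*manip.pinch_z).round(4),'phi',cur.round(1),'shift',(R.T@(tgt-p)).round(4),'rot',Ro.from_matrix(R.T@T).as_rotvec().round(4),'t',round(float(o['clock']),2),'w',round(float(o['grip_width'])*.0919,4),'F',np.round(o['contact_force'],1),'q7',o['joint_positions'].round(2))
E
python3 - <<'E'
from h import *
W=cloud(load('top0')); Ws=cloud(load('scene0'))
def near(W,x,y,r,z0,z1):
    m=(np.hypot(W[...,0]-x,W[...,1]-y)<r)&(W[...,2]>z0)&(W[...,2]<z1); return W[m]
for n,c in (('top',W),('scene',Ws)):
    for nm,x,y,r,z0,z1 in [('bottle cap',.622,.041,.03,.14,.16),('can cap',.595,-.093,.03,.142,.16),('tin cap',.5555,-.013,.025,.142,.16),('rim',.508,-.29,.03,.208,.225)]:
        P=near(c,x,y,r,z0,z1); print(n,nm,len(P),P.mean(0).round(4),circ(P[:,:2]) if nm=='rim' else ((P.max(0)+P.min(0))/2).round(4))
    for nm,x,y in [('ball',.608,-.026),('rusty',.397,-.033)]:
        P=near(c,x,y,.028,.045,.1); A=np.c_[2*P,np.ones(len(P))]; s=np.linalg.lstsq(A,(P**2).sum(1),rcond=None)[0]; print(n,nm,s[:3].round(4),np.sqrt(s[3]+s[:3]@s[:3]).round(4))
    for nm,x,y,z0,z1 in [('bottle body',.622,.041,.03,.1),('can body',.595,-.093,.03,.1)]:
        P=near(c,x,y,.035,z0,z1); print(n,nm,len(P),[ (np.round(a,4)) for a in circ(P[:,:2])])
go(.6225,.0406,.25,-81)
E
```

```text
top bottle cap 133 [0.6227 0.04   0.1479] [0.6228 0.0408 0.1487]
top can cap 323 [ 0.5952 -0.093   0.1474] [ 0.5952 -0.0928  0.1473]
top tin cap 102 [ 0.5563 -0.0131  0.1459] [ 0.5564 -0.0132  0.1461]
top rim 162 [ 0.5085 -0.2896  0.2141] (array([ 0.50861675, -0.2894628 ]), np.float64(0.01908027213033344))
top ball [ 0.6086 -0.026   0.0478] 0.0236
top rusty [ 0.3961 -0.0341  0.0405] 0.0234
top bottle body 60 [array([0.6227, 0.0404]), np.float64(0.0259)]
top can body 50 [array([ 0.5956, -0.0933]), np.float64(0.026)]
scene bottle cap 113 [0.6272 0.0374 0.1482] [0.6244 0.0386 0.1467]
scene can cap 259 [ 0.6007 -0.0961  0.149 ] [ 0.5978 -0.0944  0.148 ]
scene tin cap 77 [ 0.5598 -0.0148  0.1472] [ 0.5596 -0.0133  0.1467]
scene rim 200 [ 0.5124 -0.2917  0.2141] (array([ 0.51138393, -0.29136489]), np.float64(0.019353506296582938))
scene ball [ 0.6116 -0.0272  0.0504] 0.023
scene rusty [ 0.3992 -0.0353  0.0436] 0.0219
scene bottle body 414 [array([0.6253, 0.0393]), np.float64(0.0252)]
scene can body 419 [array([ 0.5978, -0.0942]), np.float64(0.0251)]
grasp now [ 0.2488 -0.6005  0.2333] phi -67.5 shift [-0.0167  0.5906 -0.4493] rot [2.357e-01 1.000e-04 0.000e+00] t 0.95 w 0.0918 F [ 0.1 -0.3 -0.3] q7 [ 1.13  0.47 -0.01  1.6   0.01  1.07 -0.06]
```

drive_tool(commands=[[[0.0919, -0.02, 0.03, -0.023, 0, 0, 0], [0.0919, -0.035, 0.068, -0.052, 0, 0, 0], [0.0919, -0.04, 0.107, -0.081, 0, 0, 0], [0.0919, -0.04, 0.146, -0.111, 0, 0, 0], [0.0919, -0.04, 0.185, -0.141, 0, 0, 0]]], squeeze=30)

```text
clock: 1.45
ee_pos: [0.3664, -0.3977, 0.4453]
orientation: [[0.001, 0.924, 0.382], [-0.001, 0.382, -0.924], [-1.0, 0.0, 0.001]]
contact_force: [1.1, -0.7, -0.1]
grip_width: 0.999
```

drive_tool(commands=[[[0.0919, 0, 0.039, -0.03, 0, 0, 0], [0.0919, 0, 0.078, -0.06, 0, 0, 0], [0.0919, 0, 0.117, -0.089, 0, 0, 0], [0.0919, 0, 0.156, -0.118, 0, 0, 0], [0.0919, 0, 0.195, -0.148, 0, 0, 0]]])

```text
clock: 1.95
ee_pos: [0.4899, -0.1864, 0.4451]
orientation: [[0.001, 0.924, 0.382], [-0.001, 0.382, -0.924], [-1.0, 0.001, 0.001]]
contact_force: [1.7, 0.1, -0.8]
grip_width: 0.998
```

```bash
python3 -c "
from h import *
go(.624,.0398,.25,-81)"
```

```text
grasp now [ 0.49   -0.1865  0.2737] phi -67.5 shift [ 0.0237  0.2104 -0.1577] rot [ 0.2353  0.0008 -0.0006] t 1.95 w 0.0917 F [ 1.7  0.1 -0.8] q7 [ 0.53  0.23 -0.27  1.85  0.07  1.07 -0.94]
```

drive_tool(commands=[[[0.0919, 0, 0.04, -0.03, 0.05, 0, 0], [0.0919, 0, 0.08, -0.06, 0.1, 0, 0], [0.0919, 0, 0.12, -0.09, 0.15, 0, 0], [0.0919, 0, 0.16, -0.12, 0.2, 0, 0], [0.0919, 0, 0.195, -0.147, 0.235, 0, 0]]])

```text
clock: 2.45
ee_pos: [0.614, 0.0248, 0.4448]
orientation: [[0.001, 0.988, 0.156], [0.0, 0.156, -0.988], [-1.0, 0.001, -0.0]]
contact_force: [0.3, -0.3, 0.2]
grip_width: 1.001
```

```bash
python3 -c "
from h import *
snap('wrist','w1')
go(.624,.0398,.108,-81)"
```

```text
grasp now [0.6162 0.0334 0.2733] phi -80.6 shift [ 0.1654  0.0088 -0.005 ] rot [ 0.0073 -0.0057 -0.0036] t 2.5 w 0.0919 F [1.4 5.9 0.4] q7 [ 0.14  0.4  -0.33  1.63  0.13  1.13 -1.62]
```

View pics/w1.png

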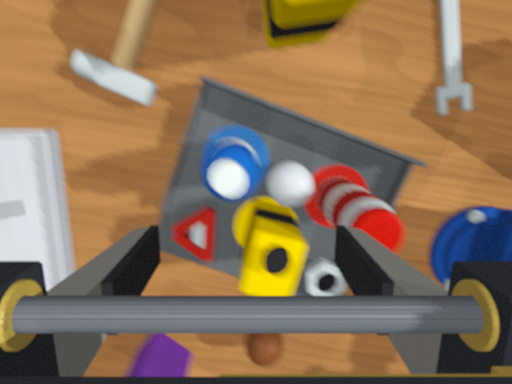

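The wrist view shows the bottle cap (229,180), ball (290,183), can and tin. I'll take a second, settled picture to measure from.

```bash
python3 -c "
from h import *
snap('wrist','w1b')
s=snap('wrist','w2')
W=cloud(s)
def near(x,y,r,z0,z1):
    m=(np.hypot(W[...,0]-x,W[...,1]-y)<r)&(W[...,2]>z0)&(W[...,2]<z1); return W[m]
for nm,x,y,r,z0,z1 in [('bottle cap',.622,.041,.03,.14,.16),('can cap',.595,-.093,.03,.142,.16),('tin cap',.5555,-.013,.025,.142,.16)]:
    P=near(x,y,r,z0,z1); print(nm,len(P),P.mean(0).round(4),((P.max(0)+P.min(0))/2).round(4))
P=near(.608,-.026,.03,.045,.1);A=np.c_[2*P,np.ones(len(P))]; q=np.linalg.lstsq(A,(P**2).sum(1),rcond=None)[0]; print('ball',q[:3].round(4),np.sqrt(q[3]+q[:3]@q[:3]).round(4))
go(.624,.0398,.108,-81)"
```

```text
bottle cap 947 [0.6233 0.0356 0.1474] [0.6225 0.0357 0.1452]
can cap 1390 [ 0.6015 -0.0989  0.1476] [ 0.5988 -0.0978  0.1464]
tin cap 640 [ 0.5565 -0.0172  0.1456] [ 0.5557 -0.0178  0.1449]
ball [ 0.6081 -0.031   0.0461] 0.0246
grasp now [0.6136 0.0263 0.2729] phi -80.6 shift [ 0.1649  0.0124 -0.0116] rot [ 0.0068 -0.0016  0.0001] t 2.6 w 0.092 F [-0.9  0.1 -0.1] q7 [ 0.15  0.4  -0.32  1.64  0.13  1.13 -1.62]
```

```bash
cat >> h.py <<'E'
def settle(n=3):
    for i in range(n): s=manip.camera('wrist')
def sphere(P):
    A=np.c_[2*P,np.ones(len(P))]; q=np.linalg.lstsq(A,(P**2).sum(1),rcond=None)[0]; return q[:3].round(4),np.sqrt(q[3]+q[:3]@q[:3]).round(4)
def near(W,x,y,r,z0,z1):
    m=(np.hypot(W[...,0]-x,W[...,1]-y)<r)&(W[...,2]>z0)&(W[...,2]<z1); return W[m]
E
python3 -c "
from h import *
go(.624,.0398,.108,-81)
s=snap('wrist','w3')
W=cloud(s)
for nm,x,y,r,z0,z1 in [('bottle cap',.622,.041,.03,.14,.16),('can cap',.595,-.093,.03,.142,.16),('tin cap',.5555,-.013,.025,.142,.16)]:
    P=near(W,x,y,r,z0,z1); print(nm,len(P),P.mean(0).round(4),((P.max(0)+P.min(0))/2).round(4))
print('ball',sphere(near(W,.608,-.026,.03,.045,.1)))
P=near(W,.622,.04,.036,.03,.1);print('bottle body',circ(P[:,:2]))
go(.624,.0398,.108,-81)"
```

```text
grasp now [0.6136 0.0263 0.2729] phi -80.6 shift [ 0.1649  0.0124 -0.0116] rot [ 0.0068 -0.0016  0.0001] t 2.6 w 0.092 F [-0.9  0.1 -0.1] q7 [ 0.15  0.4  -0.32  1.64  0.13  1.13 -1.62]
bottle cap 953 [0.624  0.0368 0.1476] [0.6234 0.0366 0.1451]
can cap 1368 [ 0.6022 -0.0978  0.1477] [ 0.5996 -0.0964  0.1462]
tin cap 639 [ 0.5571 -0.0159  0.1457] [ 0.5563 -0.016   0.1449]
ball (array([ 0.6087, -0.0297,  0.0463]), np.float64(0.0246))
bottle body (array([0.62305587, 0.0366864 ]), np.float64(0.02592640978960939))
grasp now [0.6131 0.0234 0.2728] phi -80.8 shift [ 0.1648  0.0134 -0.0144] rot [ 0.0033 -0.      0.0008] t 2.65 w 0.0915 F [ 0.5 -0.5  0.8] q7 [ 0.15  0.4  -0.32  1.64  0.14  1.13 -1.62]
```

drive_tool(commands=[[[0.0919, 0.03, 0.007, -0.007, 0, 0, 0], [0.0919, 0.075, 0.013, -0.013, 0, 0, 0], [0.0919, 0.115, 0.013, -0.013, 0, 0, 0], [0.0919, 0.15, 0.013, -0.013, 0, 0, 0], [0.0919, 0.165, 0.013, -0.013, 0, 0, 0]]])

```text
clock: 3.15
ee_pos: [0.6224, 0.0347, 0.2764]
orientation: [[-0.006, 0.988, 0.155], [-0.002, 0.155, -0.988], [-1.0, -0.006, 0.001]]
contact_force: [-0.6, 0.3, 0.5]
grip_width: 1.001
```

drive_tool(commands=[[[0.05, 0, 0, 0, 0, 0, 0], [0.04, 0, 0, 0, 0, 0, 0], [0.04, 0, 0, 0, 0, 0, 0], [0.04, 0, 0, 0, 0, 0, 0], [0.04, 0, 0, 0, 0, 0, 0]]])

```text
clock: 3.65
ee_pos: [0.6242, 0.0373, 0.281]
orientation: [[0.002, 0.988, 0.157], [0.0, 0.157, -0.988], [-1.0, 0.002, 0.0]]
contact_force: [-0.7, 0.6, 0.9]
grip_width: 0.585
```

```bash
python3 -c "
from h import *
go(.624,.0386,.2,-81)
snap('wrist','w4')"
```

```text
grasp now [0.6246 0.0374 0.1096] phi -81.0 shift [-0.0904  0.0002 -0.0013] rot [ 0.0006  0.0002 -0.0021] t 3.65 w 0.0538 F [-0.7  0.6  0.9] q7 [ 0.1   0.59 -0.29  1.74  0.21  0.83 -1.7 ]
```

View pics/w4.png

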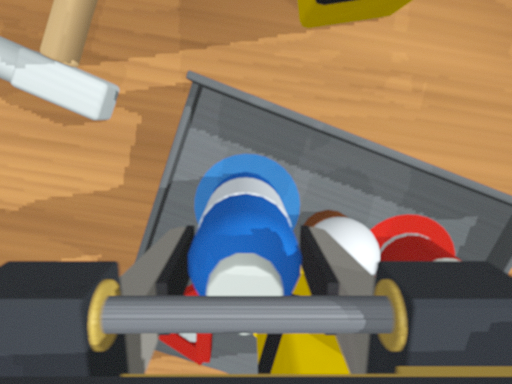

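drive_tool(commands=[[[0.04, 0, 0, 0, 0, 0, 0], [0.04, -0.01, 0, 0, 0, 0, 0], [0.04, -0.035, 0, 0, 0, 0, 0], [0.04, -0.065, 0, 0, 0, 0, 0], [0.04, -0.09, 0, 0, 0, 0, 0]]])

```text
clock: 4.2
ee_pos: [0.6237, 0.037, 0.3708]
orientation: [[-0.001, 0.988, 0.157], [-0.0, 0.157, -0.988], [-1.0, -0.001, 0.0]]
contact_force: [0.6, -0.7, -2.5]
grip_width: 0.561
```

drive_tool(commands=[[[0.04, 0, -0.002, -0.02, 0, 0, 0], [0.04, 0, -0.005, -0.055, 0, 0, 0], [0.04, 0, -0.009, -0.095, 0, 0, 0], [0.04, 0, -0.013, -0.135, 0, 0, 0], [0.04, 0, -0.016, -0.17, 0, 0, 0]]])

```text
clock: 4.7
ee_pos: [0.5803, 0.2043, 0.3696]
orientation: [[-0.001, 0.987, 0.158], [-0.0, 0.158, -0.987], [-1.0, -0.001, 0.0]]
contact_force: [0.8, -0.7, -2.0]
grip_width: 0.561
```

drive_tool(commands=[[[0.04, 0, -0.004, -0.04, 0, 0, 0], [0.04, 0, -0.008, -0.075, 0, 0, 0], [0.04, 0, -0.01, -0.105, 0, 0, 0], [0.04, 0, -0.011, -0.12, 0, 0, 0], [0.04, 0, -0.011, -0.12, 0, 0, 0]]])

```text
clock: 5.2
ee_pos: [0.5505, 0.3214, 0.3695]
orientation: [[-0.001, 0.987, 0.161], [0.0, 0.161, -0.987], [-1.0, -0.001, -0.001]]
contact_force: [0.2, 0.4, -3.3]
grip_width: 0.56
```

```bash
python3 -c "
from h import *
settle(2)
go(.552,.321,.1065,-81)
snap('wrist','w5');snap('scene','s5')
go(.552,.321,.1065,-81)"
```

```text
grasp now [0.5523 0.3175 0.1979] phi -81.0 shift [ 0.0914  0.0002 -0.0034] rot [-0.0007  0.0019  0.0006] t 5.3 w 0.0514 F [ 0.1 -0.5 -3.4] q7 [-0.31  0.52 -0.37  1.65  0.21  1.02 -2.16]
grasp now [0.5528 0.3167 0.198 ] phi -81.1 shift [ 0.0915 -0.0001 -0.0042] rot [-0.0026  0.0019  0.0003] t 5.4 w 0.0516 F [ 0.2  0.1 -3.4] q7 [-0.31  0.52 -0.37  1.65  0.21  1.02 -2.16]
```

View pics/s5.png

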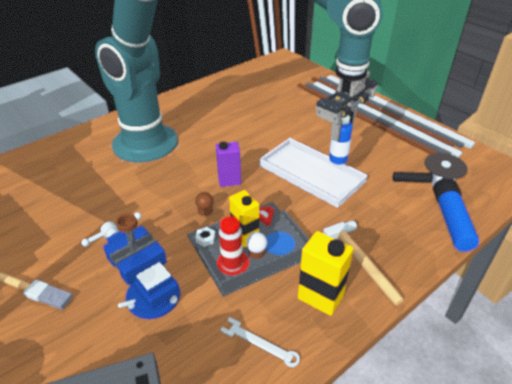

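The bottle hangs upright over the tray's back end at (341,145). I'll lower it and release.

drive_tool(commands=[[[0.04, 0.025, 0, -0.003, 0, 0, 0], [0.04, 0.055, 0, -0.003, 0, 0, 0], [0.04, 0.078, 0, -0.003, 0, 0, 0], [0.04, 0.088, 0, -0.003, 0, 0, 0], [0.04, 0.0915, 0, -0.003, 0, 0, 0]]])

```text
clock: 5.9
ee_pos: [0.5517, 0.3209, 0.2771]
orientation: [[-0.001, 0.988, 0.155], [-0.001, 0.155, -0.988], [-1.0, -0.002, 0.001]]
contact_force: [-0.0, 0.2, -2.4]
grip_width: 0.561
```

drive_tool(commands=[[[0.04, 0, 0, 0, 0, 0, 0], [0.07, 0, 0, 0, 0, 0, 0], [0.0919, 0, 0, 0, 0, 0, 0], [0.0919, 0, 0, 0, 0, 0, 0], [0.0919, 0, 0, 0, 0, 0, 0]]])

```text
clock: 6.4
ee_pos: [0.5515, 0.3225, 0.279]
orientation: [[0.001, 0.988, 0.157], [0.001, 0.157, -0.988], [-1.0, 0.001, -0.0]]
contact_force: [-0.2, 0.8, 0.3]
grip_width: 0.883
```

drive_tool(commands=[[[0.0919, 0, 0, 0, 0, 0, 0], [0.0919, -0.02, 0, 0, 0, 0, 0], [0.0919, -0.055, 0, 0, 0, 0, 0], [0.0919, -0.095, 0, 0, 0, 0, 0], [0.0919, -0.12, 0, 0, 0, 0, 0]]])

```text
clock: 6.9
ee_pos: [0.5514, 0.3228, 0.4013]
orientation: [[0.003, 0.988, 0.157], [0.002, 0.157, -0.988], [-1.0, 0.003, -0.001]]
contact_force: [0.6, 1.3, -0.2]
grip_width: 1.001
```

```bash
python3 -c "
from h import *
settle(2)
go(.5455,-.0135,.108,-95)
W=cloud(snap('wrist','w6'))
P=near(W,.552,.32,.04,.134,.16); print(len(P),((P.max(0)+P.min(0))/2),np.ptp(P,axis=0))
go(.5455,-.0135,.22,-95)"
```

```text
grasp now [0.5531 0.3239 0.2314] phi -81.0 shift [ 0.122  -0.0601  0.3319] rot [ 0.245  -0.0038 -0.0071] t 7.0 w 0.092 F [-0.3  0.6 -0.4] q7 [-0.31  0.49 -0.38  1.62  0.2   1.07 -2.15]
1211 [0.55007709 0.32328048 0.1386645 ] [0.02844733 0.02825979 0.0093212 ]
grasp now [0.552  0.323  0.2288] phi -81.0 shift [ 0.0082 -0.0587  0.3311] rot [ 0.245  -0.0017 -0.0036] t 7.05 w 0.0922 F [ 0.2 -0.8 -0.4] q7 [-0.31  0.49 -0.38  1.62  0.2   1.07 -2.15]
```

View pics/w6.png

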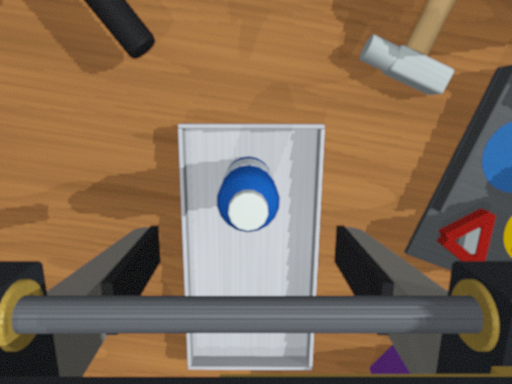

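The bottle stands in the tray (cap at 248,209). Next is the tin.

drive_tool(commands=[[[0.0919, 0, -0.005, 0.03, 0, 0, 0], [0.0919, 0, -0.013, 0.07, 0, 0, 0], [0.0919, 0, -0.02, 0.115, 0, 0, 0], [0.0919, 0, -0.028, 0.16, 0, 0, 0], [0.0919, 0, -0.036, 0.2, 0, 0, 0]]])

```text
clock: 7.55
ee_pos: [0.5465, 0.1166, 0.3963]
orientation: [[-0.003, 0.988, 0.156], [-0.001, 0.156, -0.988], [-1.0, -0.003, 0.001]]
contact_force: [0.4, 0.7, -1.1]
grip_width: 0.998
```

drive_tool(commands=[[[0.0919, 0, -0.007, 0.04, 0.06, 0, 0], [0.0919, 0, -0.014, 0.08, 0.12, 0, 0], [0.0919, 0, -0.02, 0.115, 0.18, 0, 0], [0.0919, 0, -0.024, 0.133, 0.245, 0, 0], [0.0919, 0, -0.024, 0.133, 0.245, 0, 0]]])

```text
clock: 8.05
ee_pos: [0.5439, -0.0185, 0.397]
orientation: [[-0.002, 0.996, -0.093], [-0.001, -0.093, -0.996], [-1.0, -0.002, 0.001]]
contact_force: [-0.1, 0.5, -0.0]
grip_width: 0.999
```

```bash
python3 -c "
from h import *
settle(3)
W=cloud(snap('wrist','w7'))
go(.5447,-.015,.108,-95)
P=near(W,.556,-.015,.022,.142,.16); print('cap',len(P),((P.max(0)+P.min(0))/2),np.ptp(P,axis=0))
P=near(W,.546,-.015,.06,.126,.16);print('tin',cv2.minAreaRect(P[:,:2].astype(np.float32)))
P=near(W,.598,-.095,.03,.142,.16); print('can',len(P),((P.max(0)+P.min(0))/2),np.ptp(P,axis=0))
print('ball',sphere(near(W,.608,-.029,.03,.045,.1)))
"
```

```text
grasp now [ 0.5442 -0.0134  0.2265] phi -94.8 shift [0.1185 0.0006 0.0015] rot [ 0.004  -0.001   0.0005] t 8.25 w 0.0918 F [ 0.  -0.3 -0.2] q7 [ 0.17  0.32 -0.26  1.86  0.09  0.98 -1.77]
cap 1046 [ 0.5573344  -0.0131974   0.14512575] [0.02539526 0.0250833  0.00606967]
tin ((0.5456042289733887, -0.012220792472362518), (0.048107899725437164, 0.06307297945022583), 85.09628295898438)
can 3661 [ 0.5966139  -0.09299684  0.1460811 ] [0.04393577 0.04357013 0.00814402]
ball (array([ 0.6098, -0.0262,  0.0463]), np.float64(0.0246))
```

View pics/w7.png

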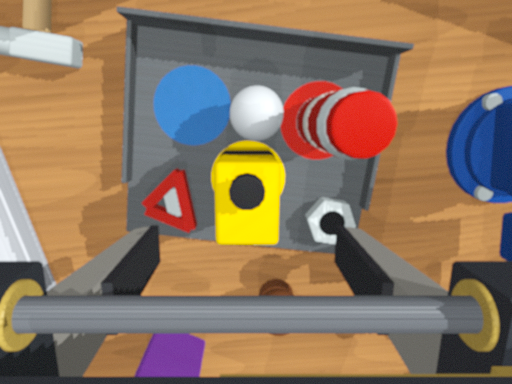

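The tin is square in the jaws (cap 247,190), with the can clear of the right-hand finger. Descending to grip.

drive_tool(commands=[[[0.0919, 0.03, 0.001, -0.001, 0, 0, 0], [0.0919, 0.065, 0.001, -0.001, 0, 0, 0], [0.0919, 0.095, 0.001, -0.001, 0, 0, 0], [0.0919, 0.112, 0.001, -0.001, 0, 0, 0], [0.0919, 0.1185, 0.001, -0.001, 0, 0, 0]]])

```text
clock: 8.75
ee_pos: [0.5448, -0.0131, 0.2776]
orientation: [[-0.004, 0.996, -0.084], [0.001, -0.084, -0.996], [-1.0, -0.004, -0.001]]
contact_force: [-0.0, 0.6, 0.7]
grip_width: 0.999
```

drive_tool(commands=[[[0.06, 0, 0, 0, 0, 0, 0], [0.035, 0, 0, 0, 0, 0, 0], [0.035, 0, 0, 0, 0, 0, 0], [0.035, 0, 0, 0, 0, 0, 0], [0.035, 0, 0, 0, 0, 0, 0]]])

```text
clock: 9.25
ee_pos: [0.5455, -0.0151, 0.2804]
orientation: [[0.001, 0.996, -0.087], [-0.0, -0.087, -0.996], [-1.0, 0.001, 0.0]]
contact_force: [-0.2, 0.1, 0.9]
grip_width: 0.587
```

drive_tool(commands=[[[0.035, 0, 0, 0, 0, 0, 0], [0.035, 0, 0, 0, 0, 0, 0], [0.035, -0.02, 0, 0, 0, 0, 0], [0.035, -0.05, 0, 0, 0, 0, 0], [0.035, -0.08, 0, 0, 0, 0, 0]]])

```text
clock: 9.75
ee_pos: [0.5447, -0.0152, 0.3592]
orientation: [[-0.004, 0.996, -0.087], [-0.0, -0.087, -0.996], [-1.0, -0.004, 0.0]]
contact_force: [0.4, -0.5, -4.0]
grip_width: 0.519
```

```bash
python3 -c "
from h import *
go(.384,.295,.108,-81)
"
```

```text
grasp now [ 0.5441 -0.0153  0.1878] phi -95.0 shift [ 0.0804 -0.1868 -0.2951] rot [-0.2444 -0.      0.0035] t 9.75 w 0.0477 F [ 0.4 -0.5 -4. ] q7 [ 0.17  0.36 -0.25  1.89  0.11  0.9  -1.79]
```

drive_tool(commands=[[[0.035, 0, -0.01, -0.017, 0, 0, 0], [0.035, 0, -0.033, -0.051, 0, 0, 0], [0.035, 0, -0.056, -0.089, 0, 0, 0], [0.035, 0, -0.08, -0.127, 0, 0, 0], [0.035, 0, -0.104, -0.164, 0, 0, 0]]])

```text
clock: 10.25
ee_pos: [0.4546, 0.1584, 0.359]
orientation: [[-0.001, 0.996, -0.088], [-0.001, -0.088, -0.996], [-1.0, -0.001, 0.001]]
contact_force: [0.3, 0.3, -4.6]
grip_width: 0.517
```

drive_tool(commands=[[[0.035, 0, -0.023, -0.037, -0.06, 0, 0], [0.035, 0, -0.045, -0.073, -0.12, 0, 0], [0.035, 0, -0.066, -0.105, -0.18, 0, 0], [0.035, 0, -0.079, -0.125, -0.22, 0, 0], [0.035, 0, -0.083, -0.131, -0.244, 0, 0]]])

```text
clock: 10.75
ee_pos: [0.3827, 0.2973, 0.3591]
orientation: [[-0.002, 0.987, 0.162], [0.0, 0.162, -0.987], [-1.0, -0.002, -0.0]]
contact_force: [0.5, -0.5, -5.6]
grip_width: 0.518
```

```bash
python3 -c "
from h import *
settle(4)
go(.384,.295,.1055,-81)
snap('scene','s8')"
```

```text
grasp now [0.3853 0.2936 0.1877] phi -81.1 shift [ 0.0822 -0.0011 -0.0015] rot [-0.0026  0.0015  0.0009] t 10.95 w 0.0476 F [ 0.9 -0.5 -3.5] q7 [-0.32  0.29 -0.47  2.02  0.17  0.87 -2.29]
```

View pics/s8.png

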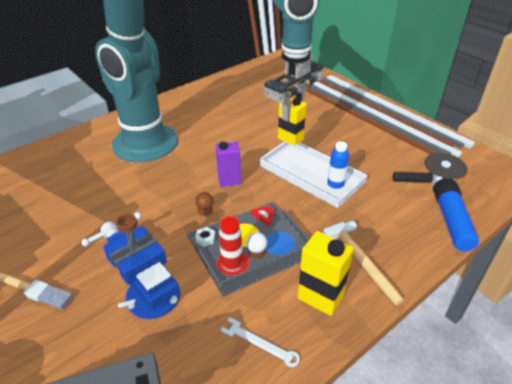

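The tin hangs over the front end of the tray at (291,122). Lowering it.

drive_tool(commands=[[[0.035, 0.025, 0, 0, 0, 0, 0], [0.035, 0.05, 0, 0, 0, 0, 0], [0.035, 0.07, 0, 0, 0, 0, 0], [0.035, 0.079, 0, 0, 0, 0, 0], [0.035, 0.082, 0, 0, 0, 0, 0]]])

```text
clock: 11.5
ee_pos: [0.3853, 0.2942, 0.2768]
orientation: [[-0.001, 0.988, 0.154], [-0.001, 0.154, -0.988], [-1.0, -0.001, 0.001]]
contact_force: [0.1, -1.3, -3.9]
grip_width: 0.525
```

drive_tool(commands=[[[0.035, 0, 0, 0, 0, 0, 0], [0.07, 0, 0, 0, 0, 0, 0], [0.0919, 0, 0, 0, 0, 0, 0], [0.0919, 0, 0, 0, 0, 0, 0], [0.0919, 0, 0, 0, 0, 0, 0]]])

```text
clock: 12.0
ee_pos: [0.385, 0.2953, 0.2783]
orientation: [[0.001, 0.988, 0.156], [0.001, 0.156, -0.988], [-1.0, 0.001, -0.0]]
contact_force: [-0.6, -0.1, -1.0]
grip_width: 0.844
```

drive_tool(commands=[[[0.0919, 0, 0, 0, 0, 0, 0], [0.0919, -0.02, 0, 0, 0, 0, 0], [0.0919, -0.055, 0, 0, 0, 0, 0], [0.0919, -0.095, 0, 0, 0, 0, 0], [0.0919, -0.13, 0, 0, 0, 0, 0]]])

```text
clock: 12.5
ee_pos: [0.3846, 0.2952, 0.4094]
orientation: [[0.0, 0.988, 0.156], [0.0, 0.156, -0.988], [-1.0, 0.0, -0.0]]
contact_force: [0.8, -0.4, 0.0]
grip_width: 0.998
```

```bash
python3 -c "
from h import *
settle(2)
W=cloud(snap('wrist','w9'))
P=near(W,.384,.295,.06,.12,.16);print(P[:,2].max(),'tin',cv2.minAreaRect(P[:,:2].astype(np.float32)))
go(.597,-.0932,.22,-81)"
```

```text
0.14179698878527236 tin ((0.3825826048851013, 0.29464831948280334), (0.06450676172971725, 0.04813295602798462), 9.17499828338623)
grasp now [0.3859 0.296  0.2385] phi -81.0 shift [0.0185 0.1486 0.4171] rot [-0.0006 -0.0017 -0.0049] t 12.65 w 0.0916 F [ 0.2 -0.5 -0.4] q7 [-0.29  0.23 -0.49  1.97  0.13  0.97 -2.26]
```

View pics/w9.png

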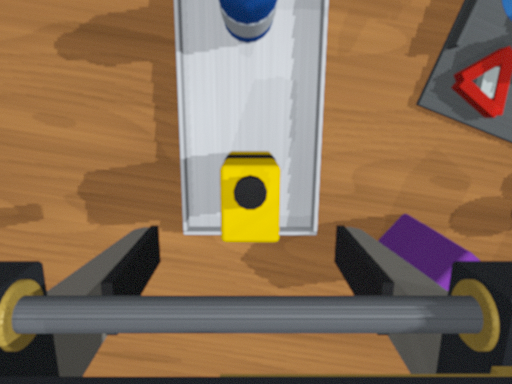

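The tin stands in the tray (cap 250,192). On to the can.

drive_tool(commands=[[[0.0919, 0, 0.01, 0.028, 0, 0, 0], [0.0919, 0, 0.025, 0.07, 0, 0, 0], [0.0919, 0, 0.041, 0.115, 0, 0, 0], [0.0919, 0, 0.057, 0.16, 0, 0, 0], [0.0919, 0, 0.073, 0.205, 0, 0, 0]]])

```text
clock: 13.15
ee_pos: [0.489, 0.1021, 0.4062]
orientation: [[-0.002, 0.988, 0.156], [-0.001, 0.156, -0.988], [-1.0, -0.002, 0.0]]
contact_force: [0.6, 0.3, 0.4]
grip_width: 1.0
```

drive_tool(commands=[[[0.0919, 0, 0.016, 0.045, 0, 0, 0], [0.0919, 0, 0.032, 0.09, 0, 0, 0], [0.0919, 0, 0.048, 0.135, 0, 0, 0], [0.0919, 0, 0.064, 0.18, 0, 0, 0], [0.0919, 0, 0.0755, 0.212, 0, 0, 0]]])

```text
clock: 13.65
ee_pos: [0.597, -0.0971, 0.4055]
orientation: [[-0.003, 0.988, 0.153], [-0.001, 0.153, -0.988], [-1.0, -0.003, 0.0]]
contact_force: [0.6, 0.8, 0.3]
grip_width: 0.999
```

```bash
python3 -c "
from h import *
settle(4)
W=cloud(snap('wrist','w10'))
go(.597,-.0932,.113,-81)
P=near(W,.598,-.095,.03,.142,.16); print('can',len(P),((P.max(0)+P.min(0))/2),np.ptp(P,axis=0))
"
```

```text
grasp now [ 0.5956 -0.0925  0.2346] phi -81.0 shift [0.1216 0.0011 0.0008] rot [ 0.0005 -0.0015  0.0027] t 13.9 w 0.0918 F [ 0.2 -0.4  0.3] q7 [ 0.27  0.4  -0.23  1.71  0.1   1.04 -1.4 ]
can 2877 [ 0.59646317 -0.09256793  0.14637442] [0.0438859  0.04415061 0.00856239]
```

View pics/w10.png

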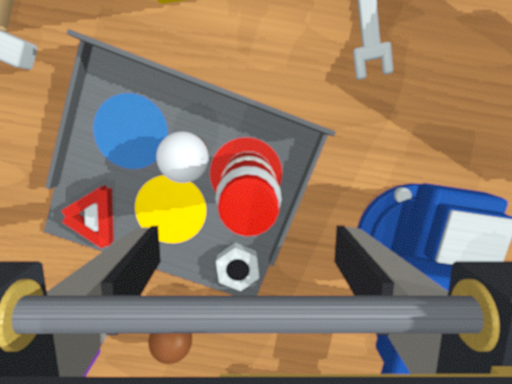

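The can is centred between the jaws, and the blue (130,130) and yellow (170,209) spots are now clear. Descending.

drive_tool(commands=[[[0.0919, 0.03, 0.001, 0, 0, 0, 0], [0.0919, 0.065, 0.001, 0, 0, 0, 0], [0.0919, 0.098, 0.001, 0, 0, 0, 0], [0.0919, 0.116, 0.001, 0, 0, 0, 0], [0.0919, 0.123, 0.001, 0, 0, 0, 0]]])

```text
clock: 14.4
ee_pos: [0.5963, -0.0914, 0.2822]
orientation: [[-0.005, 0.987, 0.159], [0.001, 0.159, -0.987], [-1.0, -0.004, -0.002]]
contact_force: [-0.7, -0.1, 0.2]
grip_width: 1.002
```

drive_tool(commands=[[[0.06, 0, 0, 0, 0, 0, 0], [0.04, 0, 0, 0, 0, 0, 0], [0.04, 0, 0, 0, 0, 0, 0], [0.04, 0, 0, 0, 0, 0, 0], [0.04, 0, 0, 0, 0, 0, 0]]])

```text
clock: 14.9
ee_pos: [0.5977, -0.0935, 0.2855]
orientation: [[0.001, 0.988, 0.156], [-0.0, 0.156, -0.988], [-1.0, 0.001, 0.0]]
contact_force: [-0.2, 0.4, 0.7]
grip_width: 0.589
```

drive_tool(commands=[[[0.04, 0, 0, 0, 0, 0, 0], [0.04, 0, 0, 0, 0, 0, 0], [0.04, -0.03, 0, 0, 0, 0, 0], [0.04, -0.07, 0, 0, 0, 0, 0], [0.04, -0.11, 0, 0, 0, 0, 0]]])

```text
clock: 15.4
ee_pos: [0.5969, -0.0933, 0.3943]
orientation: [[-0.004, 0.988, 0.156], [0.001, 0.156, -0.988], [-1.0, -0.004, -0.001]]
contact_force: [1.4, 0.1, -3.7]
grip_width: 0.558
```

```bash
python3 -c "
from h import *
settle(1)
go(.468,.308,.108,-81)
"
```

```text
grasp now [ 0.6003 -0.0934  0.2309] phi -81.0 shift [ 0.1214 -0.0676 -0.417 ] rot [-0.0003  0.0023 -0.0083] t 15.45 w 0.0512 F [ 3.1 -0.7  2.1] q7 [ 0.27  0.41 -0.23  1.71  0.11  1.03 -1.4 ]
```

drive_tool(commands=[[[0.04, 0, -0.003, -0.02, 0, 0, 0], [0.04, 0, -0.009, -0.06, 0, 0, 0], [0.04, 0, -0.016, -0.105, 0, 0, 0], [0.04, 0, -0.024, -0.15, 0, 0, 0], [0.04, 0, -0.031, -0.195, 0, 0, 0]]])

```text
clock: 15.95
ee_pos: [0.5352, 0.0957, 0.3937]
orientation: [[-0.002, 0.988, 0.156], [-0.0, 0.156, -0.988], [-1.0, -0.002, -0.0]]
contact_force: [1.1, 0.4, -3.2]
grip_width: 0.558
```

drive_tool(commands=[[[0.04, 0, -0.007, -0.045, 0, 0, 0], [0.04, 0, -0.014, -0.09, 0, 0, 0], [0.04, 0, -0.022, -0.14, 0, 0, 0], [0.04, 0, -0.029, -0.185, 0, 0, 0], [0.04, 0, -0.033, -0.212, 0, 0, 0]]])

```text
clock: 16.45
ee_pos: [0.4683, 0.3023, 0.3939]
orientation: [[-0.002, 0.987, 0.161], [0.001, 0.161, -0.987], [-1.0, -0.002, -0.001]]
contact_force: [0.2, -0.4, -3.5]
grip_width: 0.56
```

```bash
python3 -c "
from h import *
settle(4)
go(.468,.308,.1115,-81)
snap('scene','s11')
"
```

```text
grasp now [0.47   0.2986 0.2222] phi -80.9 shift [ 0.1107 -0.0006 -0.0096] rot [0.0012 0.0011 0.0018] t 16.65 w 0.0512 F [ 0.5 -0.9 -3.6] q7 [-0.31  0.36 -0.39  1.82  0.16  0.99 -2.18]
```

View pics/s11.png

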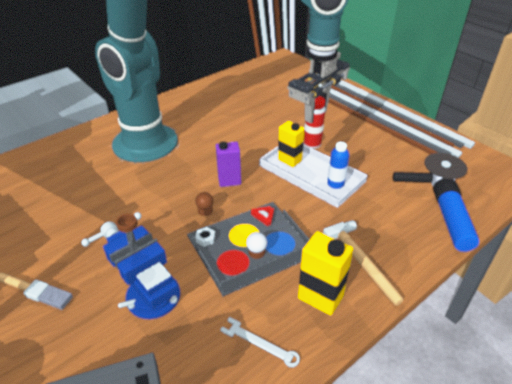

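The can hangs between the tin and the bottle, and all three spots are clear. Lowering.

drive_tool(commands=[[[0.04, 0.025, 0, -0.005, 0, 0, 0], [0.04, 0.06, 0, -0.009, 0, 0, 0], [0.04, 0.09, 0, -0.009, 0, 0, 0], [0.04, 0.106, 0, -0.009, 0, 0, 0], [0.04, 0.1115, 0, -0.009, 0, 0, 0]]])

```text
clock: 17.2
ee_pos: [0.4698, 0.3052, 0.2813]
orientation: [[-0.003, 0.988, 0.153], [-0.004, 0.153, -0.988], [-1.0, -0.004, 0.003]]
contact_force: [-4.1, -7.4, 26.2]
grip_width: 0.56
```

drive_tool(commands=[[[0.04, 0, 0, 0, 0, 0, 0], [0.07, 0, 0, 0, 0, 0, 0], [0.0919, 0, 0, 0, 0, 0, 0], [0.0919, 0, 0, 0, 0, 0, 0], [0.0919, 0, 0, 0, 0, 0, 0]]])

```text
clock: 17.7
ee_pos: [0.4696, 0.3076, 0.2838]
orientation: [[0.001, 0.988, 0.156], [0.001, 0.156, -0.988], [-1.0, 0.001, -0.0]]
contact_force: [0.1, -1.4, -0.5]
grip_width: 0.882
```

drive_tool(commands=[[[0.0919, 0, 0, 0, 0, 0, 0], [0.0919, -0.02, 0, 0, 0, 0, 0], [0.0919, -0.055, 0, 0, 0, 0, 0], [0.0919, -0.095, 0, 0, 0, 0, 0], [0.0919, -0.13, 0, 0, 0, 0, 0]]])

```text
clock: 18.2
ee_pos: [0.4693, 0.3076, 0.415]
orientation: [[0.001, 0.988, 0.156], [0.0, 0.156, -0.988], [-1.0, 0.001, -0.0]]
contact_force: [0.7, 0.3, -0.5]
grip_width: 0.997
```

```bash
python3 -c "
from h import *
settle(2)
W=cloud(snap('wrist','w12'))
P=near(W,.468,.308,.035,.134,.16); print(len(P),((P.max(0)+P.min(0))/2),np.ptp(P,axis=0))
go(.6098,-.0265,.22,-102)
s=snap('top','t12'); W=cloud(s); p=s['p'].astype(int)
hsv=cv2.cvtColor(s['p'],cv2.COLOR_RGB2HSV)
for n,x,y,h0,h1 in [('blue',.623,.04,100,125),('yellow',.545,-.013,20,35),('red',.596,-.093,-1,6)]:
    m=(np.hypot(W[...,0]-x,W[...,1]-y)<.06)&(hsv[...,0]>h0)&(hsv[...,0]<h1)&(hsv[...,1]>150)&(W[...,2]<.02)
    P=W[m]; print(n,len(P),P.mean(0).round(4),((P.max(0)+P.min(0))/2).round(4),np.ptp(P,axis=0).round(3))
print(sphere(near(W,.609,-.027,.03,.045,.1)))
"
```

```text
2527 [0.46745339 0.30492074 0.13875053] [0.04383121 0.04430631 0.00928747]
grasp now [0.4705 0.3085 0.2444] phi -81.0 shift [0.0242 0.086  0.3523] rot [ 0.3662 -0.0028 -0.0047] t 18.35 w 0.0918 F [-0.7 -0.5  0.2] q7 [-0.31  0.34 -0.4   1.79  0.16  1.03 -2.19]
blue 738 [0.6221 0.0379 0.0085] [0.6224 0.0377 0.0091] [0.077 0.076 0.013]
yellow 794 [ 0.5424 -0.0136  0.0086] [ 0.5427 -0.0129  0.0084] [0.076 0.078 0.013]
red 751 [ 0.596  -0.0921  0.0086] [ 0.5968 -0.091   0.009 ] [0.076 0.075 0.011]
(array([ 0.6087, -0.0261,  0.0475]), np.float64(0.0237))
```

View pics/t12.png

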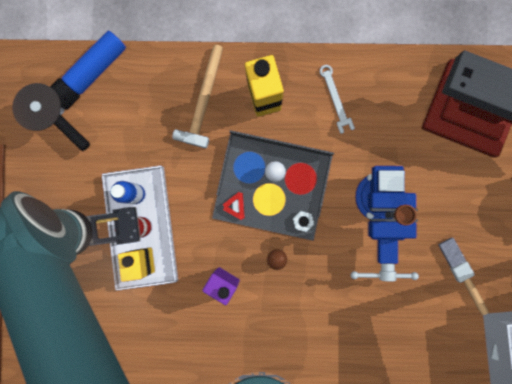

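View pics/w12.png

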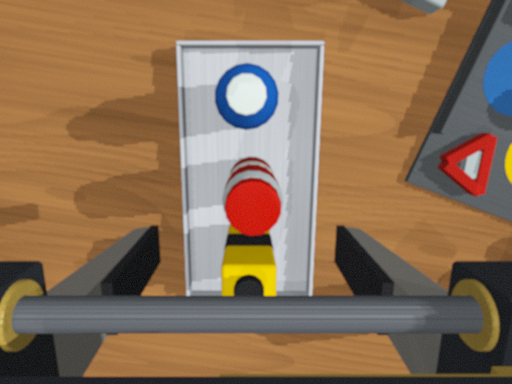

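The can stands in the tray too, so all three are upright there. Now the ball.

drive_tool(commands=[[[0.0919, 0, 0.007, 0.03, 0, 0, 0], [0.0919, 0, 0.017, 0.07, 0, 0, 0], [0.0919, 0, 0.028, 0.115, 0, 0, 0], [0.0919, 0, 0.039, 0.16, 0, 0, 0], [0.0919, 0, 0.05, 0.205, 0, 0, 0]]])

```text
clock: 18.9
ee_pos: [0.5508, 0.111, 0.4114]
orientation: [[-0.003, 0.988, 0.156], [-0.001, 0.156, -0.988], [-1.0, -0.003, 0.0]]
contact_force: [0.7, 0.9, 0.4]
grip_width: 1.003
```

drive_tool(commands=[[[0.0919, 0.01, 0.01, 0.04, 0, 0, 0], [0.0919, 0.03, 0.02, 0.08, 0, 0, 0], [0.0919, 0.055, 0.029, 0.12, 0, 0, 0], [0.0919, 0.075, 0.0355, 0.142, 0, 0, 0], [0.0919, 0.085, 0.0355, 0.1475, 0, 0, 0]]])

```text
clock: 19.4
ee_pos: [0.6084, -0.0309, 0.3241]
orientation: [[-0.006, 0.988, 0.151], [-0.001, 0.151, -0.989], [-1.0, -0.006, 0.0]]
contact_force: [-0.1, 0.4, -0.0]
grip_width: 0.999
```

```bash
python3 -c "
from h import *
settle(4)
W=cloud(snap('wrist','w13'))
go(.6098,-.0264,.046,-81)
print('ball',sphere(near(W,.609,-.027,.03,.045,.1)))
"
```

```text
grasp now [ 0.6089 -0.0249  0.1575] phi -80.8 shift [0.1115 0.0007 0.0016] rot [ 0.0027 -0.0009 -0.0008] t 19.65 w 0.0919 F [-0.1 -0.3 -0.6] q7 [ 0.17  0.5  -0.24  1.76  0.15  0.9  -1.55]
ball (array([ 0.6103, -0.0263,  0.0468]), np.float64(0.0246))
```

View pics/w13.png

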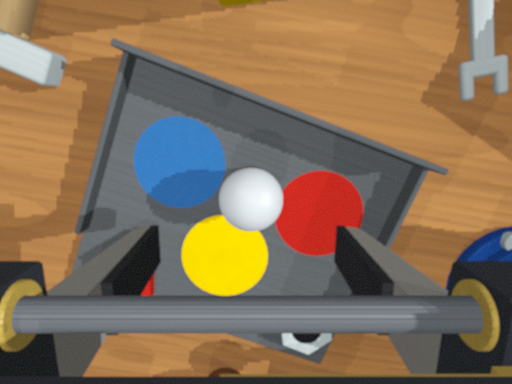

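The ball (251,199) is centred, and the spots are visible for measuring. I'll measure the spots offline and descend.

```bash
cat > spots.py <<'E'
from h import *
def spots(fn):
    s=load(fn); W=cloud(s); hsv=cv2.cvtColor(s['p'],cv2.COLOR_RGB2HSV)
    for n,x,y,h0,h1 in [('blue',.623,.04,100,125),('yellow',.545,-.013,20,35),('red',.596,-.093,-1,6)]:
        m=(np.hypot(W[...,0]-x,W[...,1]-y)<.06)&(hsv[...,0]>h0)&(hsv[...,0]<h1)&(hsv[...,1]>140)
        c=max(cv2.findContours(m.astype(np.uint8),cv2.RETR_EXTERNAL,cv2.CHAIN_APPROX_NONE)[0],key=cv2.contourArea)[:,0]
        # ray to plane z=.008
        r=np.c_[(c[:,0]-s['cx'])/s['f'],(c[:,1]-s['cy'])/s['f'],np.ones(len(c))]@s['R']; C=-s['R'].T@s['t']
        P=C+r*((.008-C[2])/r[:,2])[:,None]
        (a,b),rad=cv2.minEnclosingCircle(P[:,:2].astype(np.float32))
        print(fn,n,len(c),'circ',circ(P[:,:2])[0].round(4),circ(P[:,:2])[1].round(4),'enc',round(a,4),round(b,4),round(rad,4))
for f in('w13','t12','s11','w10'): spots(f)
E
python3 spots.py
```

```text
w13 blue 257 circ [0.6236 0.0383] 0.0393 enc 0.6236 0.0383 0.0398
w13 yellow 235 circ [ 0.5421 -0.0127] 0.0389 enc 0.5435 -0.013 0.0407
w13 red 263 circ [ 0.5986 -0.0907] 0.0374 enc 0.5975 -0.0919 0.0401
t12 blue 86 circ [0.6221 0.0379] 0.038 enc 0.6221 0.0375 0.0394
t12 yellow 89 circ [ 0.5426 -0.0134] 0.0392 enc 0.5427 -0.0133 0.0404
t12 red 88 circ [ 0.5961 -0.0921] 0.038 enc 0.596 -0.0922 0.0397
s11 blue 75 circ [0.6236 0.0406] 0.0372 enc 0.6222 0.0392 0.0396
s11 yellow 75 circ [ 0.5379 -0.0138] 0.036 enc 0.5423 -0.0121 0.0412
s11 red 82 circ [ 0.5961 -0.0903] 0.0375 enc 0.5962 -0.0902 0.0393
w10 blue 206 circ [0.6231 0.041 ] 0.0383 enc 0.6225 0.0399 0.0396
w10 yellow 209 circ [ 0.5431 -0.0122] 0.0382 enc 0.5428 -0.0117 0.0406
w10 red 171 circ [ 0.5606 -0.0984] 0.0342 enc 0.5611 -0.0989 0.0356
```

drive_tool(commands=[[[0.0919, 0.03, 0.001, 0.0015, 0, 0, 0], [0.0919, 0.065, 0.001, 0.0015, 0, 0, 0], [0.0919, 0.092, 0.001, 0.0015, 0, 0, 0], [0.0919, 0.106, 0.001, 0.0015, 0, 0, 0], [0.0919, 0.111, 0.001, 0.0015, 0, 0, 0]]])

```text
clock: 20.15
ee_pos: [0.6099, -0.0273, 0.2168]
orientation: [[-0.001, 0.987, 0.158], [0.0, 0.158, -0.987], [-1.0, -0.001, -0.001]]
contact_force: [-0.7, -0.6, -0.3]
grip_width: 1.003
```

drive_tool(commands=[[[0.06, 0, 0, 0, 0, 0, 0], [0.04, 0, 0, 0, 0, 0, 0], [0.035, 0, 0, 0, 0, 0, 0], [0.035, 0, 0, 0, 0, 0, 0], [0.035, 0, 0, 0, 0, 0, 0]]])

```text
clock: 20.65
ee_pos: [0.6103, -0.0287, 0.2178]
orientation: [[0.001, 0.988, 0.156], [-0.0, 0.156, -0.988], [-1.0, 0.001, 0.0]]
contact_force: [0.4, 0.2, -0.3]
grip_width: 0.586
```

drive_tool(commands=[[[0.035, 0, 0, 0, 0, 0, 0], [0.035, 0, 0, 0, 0, 0, 0], [0.035, -0.02, 0, 0, 0, 0, 0], [0.035, -0.055, 0, 0, 0, 0, 0], [0.035, -0.1, 0, 0, 0, 0, 0]]])

```text
clock: 21.15
ee_pos: [0.609, -0.0293, 0.3157]
orientation: [[-0.006, 0.988, 0.156], [-0.001, 0.156, -0.988], [-1.0, -0.006, -0.0]]
contact_force: [1.4, -0.2, -2.2]
grip_width: 0.529
```

```bash
python3 -c "
from h import *
settle(2)
snap('wrist','w14')
go(.51,-.2905,.30)
"
```

```text
grasp now [ 0.612  -0.0292  0.1485] phi -81.0 shift [-0.1518 -0.1396  0.2428] rot [ 0.      0.0018 -0.0055] t 21.3 w 0.0486 F [-0.8 -0.1 -2.6] q7 [ 0.17  0.51 -0.24  1.76  0.15  0.88 -1.55]
```

View pics/w14.png

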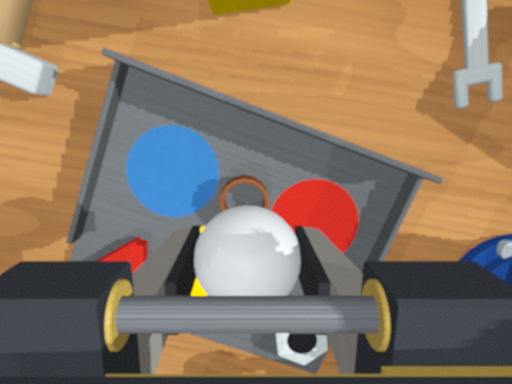

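```bash
python3 -c "
from h import *
W=cloud(load('w14')); o=manip.observe()
P=W[215:300,190:305].reshape(-1,3); P=P[P[:,2]>.125]; print(len(P),sphere(P),P.max(0))
go(.51,-.2905,.30)
"
```

```text
8915 (array([ 0.6308, -0.0257,  0.187 ]), np.float64(0.0324)) [0.64024587 0.00169705 0.23367075]
grasp now [ 0.612  -0.0292  0.1485] phi -81.0 shift [-0.1518 -0.1396  0.2428] rot [ 0.      0.0018 -0.0055] t 21.3 w 0.0486 F [-0.8 -0.1 -2.6] q7 [ 0.17  0.51 -0.24  1.76  0.15  0.88 -1.55]
```

drive_tool(commands=[[[0.035, -0.03, 0, 0, 0, 0, 0], [0.035, -0.07, 0, 0, 0, 0, 0], [0.035, -0.11, 0, 0, 0, 0, 0], [0.035, -0.14, -0.01, 0.017, 0, 0, 0], [0.035, -0.152, -0.03, 0.05, 0, 0, 0]]])

```text
clock: 21.8
ee_pos: [0.589, -0.0803, 0.4706]
orientation: [[0.003, 0.987, 0.162], [0.001, 0.162, -0.987], [-1.0, 0.003, -0.001]]
contact_force: [0.5, 0.0, -1.7]
grip_width: 0.53
```

drive_tool(commands=[[[0.035, 0, -0.02, 0.034, 0, 0, 0], [0.035, 0, -0.04, 0.068, 0, 0, 0], [0.035, 0, -0.06, 0.104, 0, 0, 0], [0.035, 0, -0.074, 0.13, 0, 0, 0], [0.035, 0, -0.078, 0.138, 0, 0, 0]]])

```text
clock: 22.3
ee_pos: [0.5306, -0.2356, 0.4669]
orientation: [[-0.005, 0.989, 0.15], [-0.001, 0.15, -0.989], [-1.0, -0.005, 0.0]]
contact_force: [0.9, -0.5, -2.5]
grip_width: 0.53
```

```bash
python3 -c "
from h import *
settle(4)
W=cloud(snap('wrist','w15'))
go(.51,-.2905,.30)
P=near(W,.51,-.29,.03,.209,.225);print('rim',len(P),circ(P[:,:2]),P.mean(0))
"
```

```text
grasp now [ 0.5333 -0.229   0.297 ] phi -80.9 shift [-0.003  -0.0329  0.0567] rot [ 0.     -0.0015  0.0006] t 22.55 w 0.0487 F [ 0.4  0.7 -2.1] q7 [ 0.49  0.3  -0.18  1.7   0.06  1.15 -1.11]
rim 417 (array([ 0.5116458 , -0.29074842]), np.float64(0.017603737407428807)) [ 0.52275665 -0.29788802  0.21420405]
```

View pics/w15.png

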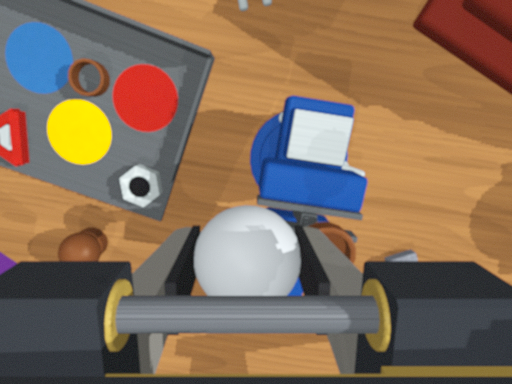

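```bash
python3 -c "
from h import *
for f in ('w14','w15'):
    s=load(f);W=cloud(s)
    v,u=np.mgrid[:384,:512]; m=(np.hypot(u-247,v-258)<45)&(v<290)
    P=W[m];P=P[~np.isnan(P).any(1)]
    for i in range(3):
        c,r=sphere(P); e=abs(np.linalg.norm(P-c,axis=1)-r); P=P[e<max(.002,2*np.median(e))]
    print(f,len(P),c,r)
# rim both cams
for f in ('top0','scene0','w15'):
    W=cloud(load(f)); P=near(W,.51,-.29,.03,.21,.22); (a,b),r=cv2.minEnclosingCircle(P[:,:2].astype(np.float32)); print(f,a,b,r,circ(P[:,:2]))
"
```

```text
w14 5724 [ 0.6121 -0.0283  0.149 ] 0.0237
w15 5717 [ 0.5335 -0.2281  0.2976] 0.0237
top0 0.5088247656822205 -0.28996390104293823 0.021736785769462585 (array([ 0.50861545, -0.28960504]), np.float64(0.019078044741300197))
scene0 0.5111318826675415 -0.291373074054718 0.022721637040376663 (array([ 0.51132207, -0.29123513]), np.float64(0.019369510231587415))
w15 0.5170283317565918 -0.2951123118400574 0.019029082730412483 (array([ 0.51168756, -0.29090162]), np.float64(0.01749396001930546))
```

drive_tool(commands=[[[0.035, 0, -0.015, 0.025, 0, 0, 0], [0.035, 0, -0.028, 0.047, 0, 0, 0], [0.035, 0, -0.033, 0.057, 0, 0, 0], [0.035, 0, -0.033, 0.057, 0, 0, 0]]])

```text
clock: 22.95
ee_pos: [0.5091, -0.293, 0.4689]
orientation: [[-0.0, 0.988, 0.155], [0.0, 0.155, -0.988], [-1.0, -0.0, -0.0]]
contact_force: [0.6, -0.1, -3.2]
grip_width: 0.529
```

```bash
python3 -c "
from h import *
settle(4)
go(.51,-.2905,.23)
s=snap('top','t16'); snap('scene','s16')
for f in('t16','s16'):
    W=cloud(load(f)); print(f,sphere(near(W,.51,-.29,.03,.29,.345)))
    P=near(W,.51,-.29,.04,.21,.218);print(circ(P[:,:2])) if len(P)>20 else 0
cv2.imwrite('pics/s16c.png',cv2.resize(load('s16')['p'][120:300,40:200],None,fx=3.3,fy=3.3)[:,:,::-1])
"
```

```text
grasp now [ 0.5101 -0.2906  0.2978] phi -80.9 shift [ 0.0678  0.     -0.0002] rot [-0.     -0.0009 -0.0005] t 23.15 w 0.0488 F [-0.4 -0.8 -2.2] q7 [ 0.58  0.31 -0.15  1.68  0.05  1.15 -0.99]
t16 (array([0., 0., 0.]), np.float64(0.0))
s16 (array([ 0.5146, -0.2866,  0.3161]), np.float64(0.0237))
(array([ 0.51130311, -0.29117349]), np.float64(0.01901243567081179))
```

View pics/s16c.png

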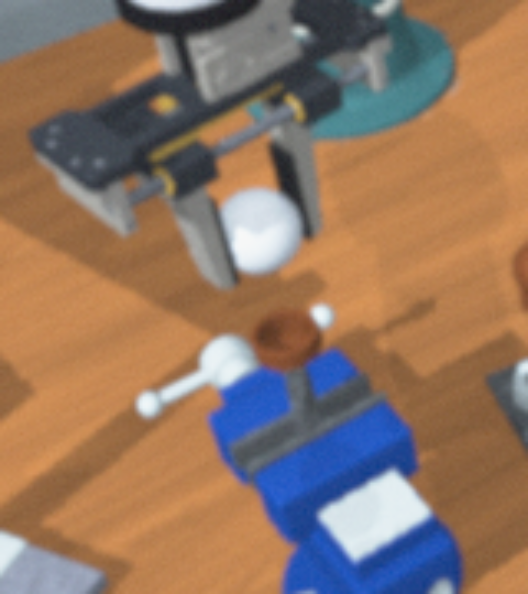

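```bash
python3 -c "
from h import *
s=load('s16');W=cloud(s); v,u=np.mgrid[:384,:512]
m=(np.hypot(u-(40+258/3.3),v-(120+230/3.3))<13)
P=W[m];P=P[~np.isnan(P).any(1)]
for i in range(4):
    c,r=sphere(P); e=abs(np.linalg.norm(P-c,axis=1)-r); P=P[e<max(.0015,2*np.median(e))]
print(len(P),c,r)
"
```

```text
305 [ 0.3456 -0.2669  0.1741] 0.2282
```

drive_tool(commands=[[[0.035, 0.02, 0, 0, 0, 0, 0], [0.035, 0.04, 0, 0, 0, 0, 0], [0.035, 0.053, 0, 0, 0, 0, 0], [0.035, 0.06, 0, 0, 0, 0, 0], [0.035, 0.0625, 0, 0, 0, 0, 0]]])

```text
clock: 23.75
ee_pos: [0.5092, -0.2924, 0.4061]
orientation: [[-0.001, 0.988, 0.156], [0.0, 0.156, -0.988], [-1.0, -0.001, -0.001]]
contact_force: [-0.0, -0.4, -1.5]
grip_width: 0.527
```

```bash
python3 -c "
from h import *
settle(2)
go(.51,-.2905,.233)
snap('scene','s17')
cv2.imwrite('pics/s17c.png',cv2.resize(load('s17')['p'][120:300,40:200],None,fx=3.3,fy=3.3)[:,:,::-1])
"
```

```text
grasp now [ 0.5094 -0.2926  0.2355] phi -81.0 shift [ 0.0025  0.001  -0.002 ] rot [ 0.      0.0002 -0.0003] t 23.85 w 0.0488 F [-0.   0.2 -2. ] q7 [ 0.58  0.37 -0.14  1.75  0.06  1.03 -1.  ]
```

View pics/s17c.png

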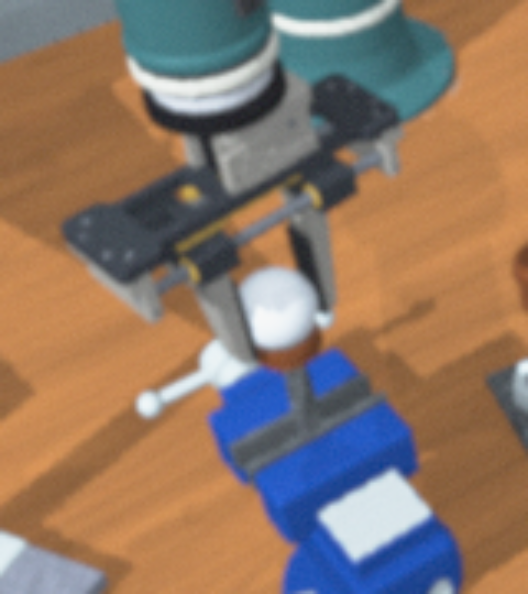

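The ball sits just above the cup, 1–2 mm to the left, so I correct, touch down and release.

drive_tool(commands=[[[0.035, 0, 0.001, -0.002, 0, 0, 0], [0.035, 0.002, 0.001, -0.002, 0, 0, 0], [0.035, 0.002, 0.001, -0.002, 0, 0, 0], [0.05, 0.002, 0.001, -0.002, 0, 0, 0], [0.055, 0.002, 0.001, -0.002, 0, 0, 0]]])

```text
clock: 24.4
ee_pos: [0.5098, -0.2907, 0.4049]
orientation: [[0.001, 0.988, 0.156], [-0.0, 0.156, -0.988], [-1.0, 0.001, 0.0]]
contact_force: [-0.5, -0.0, 1.1]
grip_width: 0.59
```

drive_tool(commands=[[[0.07, 0, 0, 0, 0, 0, 0], [0.0919, 0, 0, 0, 0, 0, 0], [0.0919, 0, 0, 0, 0, 0, 0], [0.0919, 0, 0, 0, 0, 0, 0], [0.0919, 0, 0, 0, 0, 0, 0]]])

```text
clock: 24.9
ee_pos: [0.5098, -0.2905, 0.4046]
orientation: [[-0.0, 0.988, 0.156], [0.0, 0.156, -0.988], [-1.0, -0.0, -0.0]]
contact_force: [0.3, 0.3, -0.1]
grip_width: 0.993
```

drive_tool(commands=[[[0.0919, -0.01, 0, 0, 0, 0, 0], [0.0919, -0.03, 0, 0, 0, 0, 0], [0.0919, -0.06, 0, 0, 0, 0, 0], [0.0919, -0.09, 0, 0, 0, 0, 0], [0.0919, -0.1, 0, 0, 0, 0, 0]]])

```text
clock: 25.4
ee_pos: [0.5102, -0.2906, 0.5087]
orientation: [[0.005, 0.988, 0.156], [-0.003, 0.156, -0.988], [-1.0, 0.005, 0.004]]
contact_force: [0.3, -0.3, 0.2]
grip_width: 1.001
```

```bash
python3 -c "
from h import *
settle(3)
W=cloud(snap('wrist','w18')); print(sphere(near(W,.51,-.29,.027,.238,.27)))
snap('scene','s18');W=cloud(load('s18')); print(sphere(near(W,.51,-.29,.028,.225,.27)))
go(.468,.308,.23,-81)
cv2.imwrite('pics/s18c.png',cv2.resize(load('s18')['p'][120:300,40:200],None,fx=3.3,fy=3.3)[:,:,::-1])
"
```

```text
(array([ 0.5082, -0.2905,  0.2321]), np.float64(0.0245))
(array([ 0.5103, -0.291 ,  0.2357]), np.float64(0.024))
grasp now [ 0.509  -0.2902  0.3316] phi -81.0 shift [ 0.1024  0.0527 -0.5974] rot [-0.0003 -0.0015  0.0022] t 25.65 w 0.0918 F [ 0.1  0.5 -1.1] q7 [ 0.58  0.29 -0.15  1.64  0.04  1.22 -0.99]
```

View pics/s18c.png

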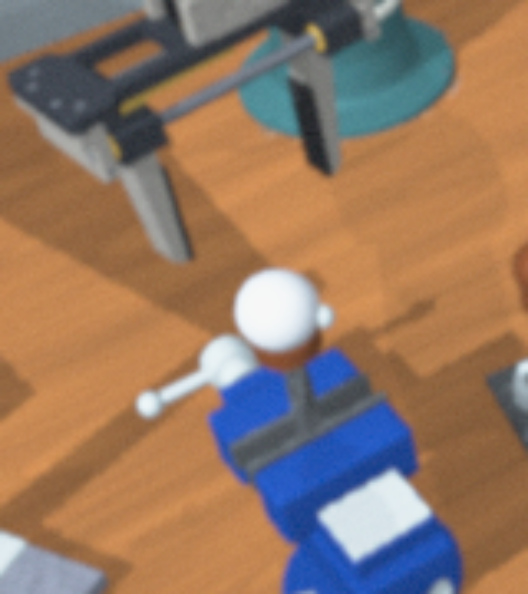

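The ball is seated: its centre is at z≈0.232, within about 2 mm of the rim centre. Now the containers go back, the can first.

drive_tool(commands=[[[0.0919, 0, 0.003, -0.03, 0, 0, 0], [0.0919, 0, 0.007, -0.077, 0, 0, 0], [0.0919, 0, 0.011, -0.124, 0, 0, 0], [0.0919, 0, 0.015, -0.171, 0, 0, 0], [0.0919, 0, 0.02, -0.218, 0, 0, 0]]])

```text
clock: 26.15
ee_pos: [0.4947, -0.0704, 0.5031]
orientation: [[-0.003, 0.988, 0.156], [0.0, 0.156, -0.988], [-1.0, -0.003, -0.001]]
contact_force: [2.0, 0.6, 0.3]
grip_width: 1.002
```

drive_tool(commands=[[[0.0919, 0, 0.004, -0.047, 0, 0, 0], [0.0919, 0, 0.008, -0.094, 0, 0, 0], [0.0919, 0.01, 0.013, -0.141, 0, 0, 0], [0.0919, 0.02, 0.017, -0.187, 0, 0, 0], [0.0919, 0.03, 0.021, -0.232, 0, 0, 0]]])

```text
clock: 26.65
ee_pos: [0.4792, 0.162, 0.473]
orientation: [[-0.002, 0.988, 0.156], [-0.001, 0.156, -0.988], [-1.0, -0.002, 0.0]]
contact_force: [-0.1, -0.3, 0.2]
grip_width: 1.003
```

drive_tool(commands=[[[0.0919, 0.015, 0.004, -0.045, 0, 0, 0], [0.0919, 0.035, 0.008, -0.087, 0, 0, 0], [0.0919, 0.053, 0.011, -0.12, 0, 0, 0], [0.0919, 0.062, 0.0126, -0.138, 0, 0, 0], [0.0919, 0.062, 0.0126, -0.146, 0, 0, 0]]])

```text
clock: 27.15
ee_pos: [0.4684, 0.308, 0.4096]
orientation: [[-0.006, 0.987, 0.159], [-0.002, 0.159, -0.987], [-1.0, -0.006, 0.001]]
contact_force: [0.5, 0.3, -1.0]
grip_width: 0.999
```

```bash
python3 -c "
from h import *
settle(4)
W=cloud(snap('wrist','w19'))
P=near(W,.469,.307,.035,.134,.16); print(len(P),((P.max(0)+P.min(0))/2),np.ptp(P,axis=0))
go(.469,.307,.112,-81)
"
```

```text
2678 [0.46924913 0.30590131 0.14030209] [0.04396897 0.04437761 0.01200689]
grasp now [0.4703 0.3052 0.2416] phi -81.1 shift [ 0.1296 -0.001  -0.002 ] rot [-0.0023  0.0007 -0.0006] t 27.4 w 0.0921 F [ 0.3  0.9 -0.2] q7 [-0.22  0.36 -0.52  1.79  0.21  1.04 -2.23]
```

View pics/w19.png

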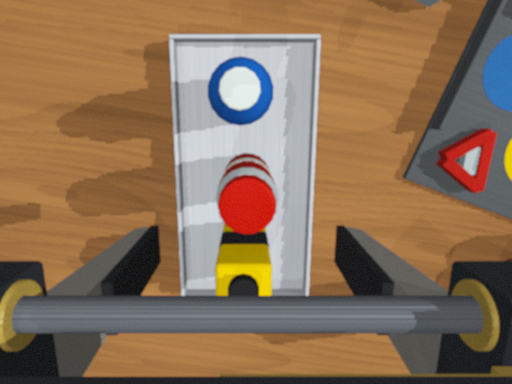

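The can's cap (247,200) is centred. Descend, grip, lift.

drive_tool(commands=[[[0.0919, 0.03, -0.001, -0.001, 0, 0, 0], [0.0919, 0.07, -0.001, -0.001, 0, 0, 0], [0.0919, 0.105, -0.001, -0.001, 0, 0, 0], [0.0919, 0.125, -0.001, -0.001, 0, 0, 0], [0.0919, 0.1315, -0.001, -0.001, 0, 0, 0]]])

```text
clock: 27.9
ee_pos: [0.4686, 0.3055, 0.2795]
orientation: [[-0.002, 0.988, 0.154], [-0.002, 0.154, -0.988], [-1.0, -0.003, 0.002]]
contact_force: [0.0, -0.2, 0.5]
grip_width: 1.002
```

drive_tool(commands=[[[0.06, 0, 0, 0, 0, 0, 0], [0.04, 0, 0, 0, 0, 0, 0], [0.04, 0, 0, 0, 0, 0, 0], [0.04, 0, 0, 0, 0, 0, 0], [0.04, 0, 0, 0, 0, 0, 0]]])

```text
clock: 28.4
ee_pos: [0.4687, 0.3073, 0.2819]
orientation: [[0.001, 0.988, 0.156], [0.0, 0.156, -0.988], [-1.0, 0.001, 0.0]]
contact_force: [0.1, -0.8, 0.3]
grip_width: 0.59
```

drive_tool(commands=[[[0.04, 0, 0, 0, 0, 0, 0], [0.04, 0, 0, 0, 0, 0, 0], [0.04, -0.025, 0, 0, 0, 0, 0], [0.04, -0.055, 0, 0, 0, 0, 0], [0.04, -0.08, 0, 0, 0, 0, 0]]])

```text
clock: 28.9
ee_pos: [0.4681, 0.3074, 0.3614]
orientation: [[-0.002, 0.988, 0.157], [-0.0, 0.157, -0.988], [-1.0, -0.002, -0.0]]
contact_force: [1.3, 1.1, -4.1]
grip_width: 0.56
```

```bash
python3 -c "
from h import *
settle(2)
go(.5968,-.0917,.117,-81)
"
```

```text
grasp now [0.4697 0.3088 0.1922] phi -81.0 shift [0.0745 0.0634 0.4152] rot [-0.0002 -0.0026 -0.0049] t 29.0 w 0.0513 F [ 1.1  0.3 -2.7] q7 [-0.24  0.42 -0.51  1.84  0.25  0.94 -2.27]
```

drive_tool(commands=[[[0.04, 0, 0.003, 0.02, 0, 0, 0], [0.04, 0, 0.009, 0.06, 0, 0, 0], [0.04, 0, 0.016, 0.105, 0, 0, 0], [0.04, 0, 0.023, 0.15, 0, 0, 0], [0.04, 0, 0.03, 0.195, 0, 0, 0]]])

```text
clock: 29.5
ee_pos: [0.5282, 0.1176, 0.359]
orientation: [[-0.003, 0.988, 0.157], [-0.0, 0.157, -0.988], [-1.0, -0.003, -0.0]]
contact_force: [0.1, 0.4, -3.1]
grip_width: 0.56
```

drive_tool(commands=[[[0.04, 0, 0.007, 0.045, 0, 0, 0], [0.04, 0, 0.014, 0.09, 0, 0, 0], [0.04, 0, 0.022, 0.14, 0, 0, 0], [0.04, 0, 0.03, 0.19, 0, 0, 0], [0.04, 0, 0.034, 0.218, 0, 0, 0]]])

```text
clock: 30.0
ee_pos: [0.5961, -0.0956, 0.3585]
orientation: [[-0.003, 0.988, 0.151], [-0.002, 0.151, -0.988], [-1.0, -0.003, 0.001]]
contact_force: [0.1, 0.6, -2.8]
grip_width: 0.561
```

```bash
python3 -c "
from h import *
settle(5)
go(.5968,-.0917,.115,-81)
"
```

```text
grasp now [ 0.595  -0.0895  0.1878] phi -81.0 shift [0.0728 0.0011 0.0023] rot [ 0.0004 -0.0019  0.0028] t 30.25 w 0.0516 F [ 1.   1.2 -3.5] q7 [ 0.38  0.47 -0.38  1.74  0.21  0.97 -1.49]
```

drive_tool(commands=[[[0.04, 0.02, 0.001, 0.002, 0, 0, 0], [0.04, 0.045, 0.001, 0.002, 0, 0, 0], [0.04, 0.062, 0.001, 0.002, 0, 0, 0], [0.04, 0.07, 0.001, 0.002, 0, 0, 0], [0.04, 0.0725, 0.001, 0.002, 0, 0, 0]]])

```text
clock: 30.75
ee_pos: [0.5971, -0.0909, 0.2875]
orientation: [[-0.002, 0.987, 0.158], [0.001, 0.158, -0.987], [-1.0, -0.002, -0.001]]
contact_force: [0.3, 0.3, -2.8]
grip_width: 0.556
```

```bash
python3 -c "
from h import *
settle(2)
go(.5968,-.0917,.1145,-81)
"
```

```text
grasp now [ 0.5976 -0.0915  0.1174] phi -80.9 shift [ 0.0029 -0.0008  0.    ] rot [ 0.001  -0.0002 -0.0001] t 30.85 w 0.0512 F [ 0.3 -0.  -3.7] q7 [ 0.36  0.56 -0.35  1.79  0.25  0.84 -1.52]
```

Still hanging about 2 mm up (−3.7 N on the wrist), so I lower a little more and release.

drive_tool(commands=[[[0.04, 0.0015, 0, 0, 0, 0, 0], [0.04, 0.0025, 0, 0, 0, 0, 0], [0.04, 0.0025, 0, 0, 0, 0, 0], [0.05, 0.0025, 0, 0, 0, 0, 0], [0.06, 0.0025, 0, 0, 0, 0, 0]]])

```text
clock: 31.35
ee_pos: [0.5978, -0.0926, 0.2868]
orientation: [[0.001, 0.988, 0.156], [-0.0, 0.156, -0.988], [-1.0, 0.001, 0.001]]
contact_force: [0.9, -0.6, -0.5]
grip_width: 0.626
```

drive_tool(commands=[[[0.08, 0, 0, 0, 0, 0, 0], [0.0919, 0, 0, 0, 0, 0, 0], [0.0919, 0, 0, 0, 0, 0, 0], [0.0919, 0, 0, 0, 0, 0, 0], [0.0919, -0.01, 0, 0, 0, 0, 0]]])

```text
clock: 31.85
ee_pos: [0.597, -0.0924, 0.2953]
orientation: [[-0.003, 0.988, 0.156], [0.0, 0.156, -0.988], [-1.0, -0.003, -0.001]]
contact_force: [-0.1, 0.5, 0.3]
grip_width: 0.998
```

drive_tool(commands=[[[0.0919, -0.02, 0, 0, 0, 0, 0], [0.0919, -0.055, 0, 0, 0, 0, 0], [0.0919, -0.09, 0, 0, 0, 0, 0], [0.0919, -0.115, 0, 0, 0, 0, 0], [0.0919, -0.12, 0, 0, 0, 0, 0]]])

```text
clock: 32.35
ee_pos: [0.5982, -0.0921, 0.4205]
orientation: [[0.007, 0.988, 0.156], [-0.001, 0.156, -0.988], [-1.0, 0.007, 0.002]]
contact_force: [0.6, 0.3, 0.3]
grip_width: 1.001
```

```bash
python3 -c "
from h import *
settle(3)
W=cloud(snap('wrist','w20'))
P=near(W,.597,-.092,.035,.138,.16); print('can',len(P),((P.max(0)+P.min(0))/2),np.ptp(P,axis=0))
go(.384,.295,.23,-81)
"; sed -i 's/^for f in.*/import sys\nfor f in sys.argv[1:]: spots(f)/' spots.py; python3 spots.py w20
```

```text
can 2689 [ 0.59694491 -0.09290293  0.14386639] [0.04371688 0.04385678 0.0115244 ]
grasp now [ 0.5967 -0.0924  0.2436] phi -81.0 shift [ 0.0141 -0.1499 -0.416 ] rot [-0.0004 -0.0004  0.002 ] t 32.55 w 0.0918 F [ 0.1  0.4 -0.8] q7 [ 0.4   0.42 -0.39  1.69  0.18  1.07 -1.46]
w20 blue 202 circ [0.6221 0.0376] 0.0387 enc 0.622 0.0376 0.0395
w20 yellow 202 circ [ 0.5434 -0.0141] 0.039 enc 0.5424 -0.0131 0.0406
w20 red 164 circ [ 0.5625 -0.0999] 0.0335 enc 0.5626 -0.0997 0.035
```

View pics/w20.png

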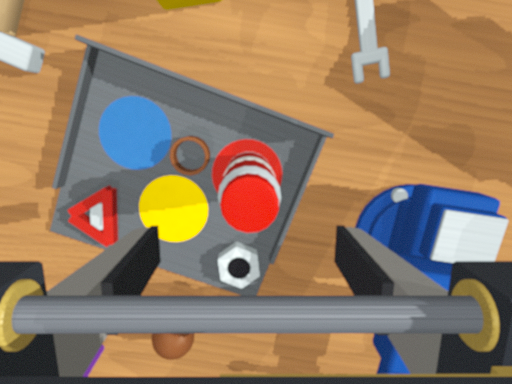

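The can stands on red, within 1 mm. The tin next.

drive_tool(commands=[[[0.0919, 0, -0.01, -0.028, 0, 0, 0], [0.0919, 0, -0.025, -0.07, 0, 0, 0], [0.0919, 0, -0.041, -0.115, 0, 0, 0], [0.0919, 0, -0.057, -0.16, 0, 0, 0], [0.0919, 0, -0.073, -0.205, 0, 0, 0]]])

```text
clock: 33.05
ee_pos: [0.4919, 0.0999, 0.4146]
orientation: [[-0.003, 0.988, 0.156], [-0.0, 0.156, -0.988], [-1.0, -0.003, -0.0]]
contact_force: [0.7, -0.1, 0.2]
grip_width: 0.999
```

drive_tool(commands=[[[0.0919, 0, -0.016, -0.045, 0, 0, 0], [0.0919, 0, -0.032, -0.09, 0, 0, 0], [0.0919, 0, -0.048, -0.135, 0, 0, 0], [0.0919, 0, -0.064, -0.18, 0, 0, 0], [0.0919, 0, -0.0763, -0.211, 0, 0, 0]]])

```text
clock: 33.55
ee_pos: [0.3828, 0.2974, 0.415]
orientation: [[-0.002, 0.987, 0.159], [-0.0, 0.159, -0.987], [-1.0, -0.002, -0.0]]
contact_force: [0.5, 0.3, 0.3]
grip_width: 0.999
```

```bash
python3 -c "
from h import *
settle(4)
W=cloud(snap('wrist','w21'))
P=near(W,.384,.295,.06,.121,.16);print(P[:,2].max(),'tin',cv2.minAreaRect(P[:,:2].astype(np.float32)))
go(.384,.295,.106,-81)
"
```

```text
0.14369546425549834 tin ((0.3849612772464752, 0.2951600253582001), (0.06425641477108002, 0.04813331365585327), 9.156381607055664)
grasp now [0.3851 0.294  0.2436] phi -81.1 shift [ 0.1376 -0.0011 -0.0011] rot [-0.001   0.0013  0.002 ] t 33.8 w 0.0919 F [ 0.1 -0.3  0.4] q7 [-0.16  0.24 -0.64  1.95  0.17  1.   -2.29]
```

View pics/w21.png

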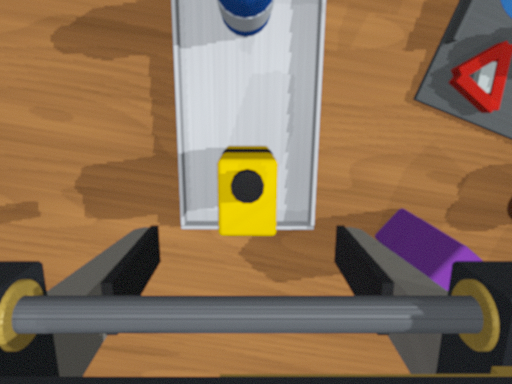

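The tin (247,190) is centred.

drive_tool(commands=[[[0.0919, 0.03, 0, -0.001, 0, 0, 0], [0.0919, 0.07, 0, -0.001, 0, 0, 0], [0.0919, 0.11, 0, -0.001, 0, 0, 0], [0.0919, 0.131, 0, -0.001, 0, 0, 0], [0.0919, 0.138, 0, -0.001, 0, 0, 0]]])

```text
clock: 34.3
ee_pos: [0.3852, 0.2939, 0.2754]
orientation: [[-0.004, 0.988, 0.153], [-0.004, 0.153, -0.988], [-1.0, -0.005, 0.003]]
contact_force: [0.9, -0.9, -0.1]
grip_width: 0.997
```

drive_tool(commands=[[[0.06, 0, 0, 0, 0, 0, 0], [0.035, 0, 0, 0, 0, 0, 0], [0.035, 0, 0, 0, 0, 0, 0], [0.035, 0, 0, 0, 0, 0, 0], [0.035, 0, 0, 0, 0, 0, 0]]])

```text
clock: 34.8
ee_pos: [0.3851, 0.2963, 0.2789]
orientation: [[0.001, 0.988, 0.156], [0.001, 0.156, -0.988], [-1.0, 0.001, -0.0]]
contact_force: [-0.7, 0.1, 0.3]
grip_width: 0.588
```

drive_tool(commands=[[[0.035, 0, 0, 0, 0, 0, 0], [0.035, 0, 0, 0, 0, 0, 0], [0.035, -0.025, 0, 0, 0, 0, 0], [0.035, -0.055, 0, 0, 0, 0, 0], [0.035, -0.08, 0, 0, 0, 0, 0]]])

```text
clock: 35.3
ee_pos: [0.3845, 0.296, 0.3586]
orientation: [[-0.001, 0.988, 0.157], [-0.001, 0.157, -0.988], [-1.0, -0.002, 0.0]]
contact_force: [1.4, 0.7, -3.8]
grip_width: 0.525
```

```bash
python3 -c "
from h import *
settle(2)
go(.5428,-.0128,.11,-81)
"
```

```text
grasp now [0.3861 0.2974 0.189 ] phi -81.0 shift [0.0788 0.1068 0.3306] rot [-0.0004 -0.002  -0.0049] t 35.4 w 0.0481 F [ 0.1  1.1 -3.4] q7 [-0.19  0.32 -0.62  2.01  0.24  0.88 -2.36]
```

drive_tool(commands=[[[0.035, 0, 0.006, 0.018, 0, 0, 0], [0.035, 0, 0.018, 0.055, 0, 0, 0], [0.035, 0, 0.031, 0.095, 0, 0, 0], [0.035, 0, 0.044, 0.135, 0, 0, 0], [0.035, 0, 0.057, 0.175, 0, 0, 0]]])

```text
clock: 35.9
ee_pos: [0.4684, 0.1303, 0.3562]
orientation: [[-0.003, 0.988, 0.156], [-0.001, 0.156, -0.988], [-1.0, -0.003, 0.0]]
contact_force: [-0.2, 0.7, -3.6]
grip_width: 0.517
```

drive_tool(commands=[[[0.035, 0, 0.013, 0.04, 0, 0, 0], [0.035, 0, 0.026, 0.08, 0, 0, 0], [0.035, 0, 0.039, 0.12, 0, 0, 0], [0.035, 0, 0.048, 0.147, 0, 0, 0], [0.035, 0, 0.0505, 0.155, 0, 0, 0]]])

```text
clock: 36.4
ee_pos: [0.5431, -0.0171, 0.3557]
orientation: [[-0.003, 0.989, 0.15], [-0.001, 0.15, -0.989], [-1.0, -0.003, 0.001]]
contact_force: [-0.7, 0.3, -4.4]
grip_width: 0.517
```

```bash
python3 -c "
from h import *
settle(5)
go(.5428,-.0128,.114,-81)
snap('wrist','w22')
"
```

```text
grasp now [ 0.5415 -0.0111  0.1859] phi -80.9 shift [0.0719 0.0008 0.0018] rot [ 0.0022 -0.0011  0.0016] t 36.65 w 0.0478 F [-0.4  0.4 -4. ] q7 [ 0.34  0.39 -0.47  1.89  0.22  0.91 -1.65]
```

View pics/w22.png

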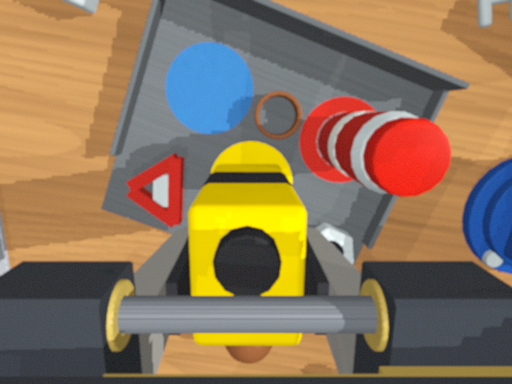

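The tin hangs over the yellow spot with the can well clear. Lowering.

drive_tool(commands=[[[0.035, 0.02, 0.001, 0.002, 0, 0, 0], [0.035, 0.045, 0.001, 0.002, 0, 0, 0], [0.035, 0.062, 0.001, 0.002, 0, 0, 0], [0.035, 0.07, 0.001, 0.002, 0, 0, 0], [0.035, 0.0725, 0.001, 0.002, 0, 0, 0]]])

```text
clock: 37.2
ee_pos: [0.5436, -0.0138, 0.2851]
orientation: [[-0.001, 0.987, 0.158], [0.0, 0.158, -0.987], [-1.0, -0.001, -0.0]]
contact_force: [-0.8, 0.4, -3.8]
grip_width: 0.522
```

```bash
python3 -c "
from h import *
settle(3)
go(.5428,-.0128,.1115,-81)
"
```

```text
grasp now [ 0.5444 -0.0143  0.115 ] phi -81.0 shift [ 0.0035 -0.0012 -0.0018] rot [ 0.0003  0.0002 -0.0012] t 37.35 w 0.0479 F [-0.3  0.3 -3.3] q7 [ 0.31  0.49 -0.43  1.93  0.29  0.77 -1.7 ]
```

drive_tool(commands=[[[0.035, 0.001, -0.001, -0.001, 0, 0, 0], [0.035, 0.0033, -0.001, -0.001, 0, 0, 0], [0.035, 0.0033, -0.001, -0.001, 0, 0, 0], [0.047, 0.0033, -0.001, -0.001, 0, 0, 0], [0.055, 0.0033, -0.001, -0.001, 0, 0, 0]]])

```text
clock: 37.85
ee_pos: [0.5431, -0.014, 0.2829]
orientation: [[0.001, 0.988, 0.156], [-0.0, 0.156, -0.988], [-1.0, 0.001, 0.0]]
contact_force: [0.5, 0.2, 0.9]
grip_width: 0.586
```

drive_tool(commands=[[[0.08, 0, 0, 0, 0, 0, 0], [0.0919, 0, 0, 0, 0, 0, 0], [0.0919, 0, 0, 0, 0, 0, 0], [0.0919, 0, 0, 0, 0, 0, 0], [0.0919, -0.01, 0, 0, 0, 0, 0]]])

```text
clock: 38.35
ee_pos: [0.5423, -0.014, 0.2917]
orientation: [[-0.003, 0.988, 0.156], [0.0, 0.156, -0.988], [-1.0, -0.003, -0.001]]
contact_force: [-0.5, -0.0, -0.0]
grip_width: 0.994
```

drive_tool(commands=[[[0.0919, -0.02, 0, 0, 0, 0, 0], [0.0919, -0.055, 0, 0, 0, 0, 0], [0.0919, -0.09, 0, 0, 0, 0, 0], [0.0919, -0.115, 0, 0, 0, 0, 0], [0.0919, -0.12, 0, 0, 0, 0, 0]]])

```text
clock: 38.85
ee_pos: [0.5435, -0.0136, 0.4163]
orientation: [[0.006, 0.988, 0.156], [-0.001, 0.156, -0.988], [-1.0, 0.006, 0.002]]
contact_force: [-0.8, 0.2, 0.8]
grip_width: 0.998
```

```bash
python3 -c "
from h import *
settle(3)
W=cloud(snap('wrist','w23'))
P=near(W,.543,-.013,.055,.125,.16);print(P[:,2].max(),'tin',cv2.minAreaRect(P[:,:2].astype(np.float32)))
P=near(W,.597,-.092,.035,.138,.16); print('can',len(P),((P.max(0)+P.min(0))/2),np.ptp(P,axis=0))
go(.5515,.3225,.23,-81)
"
```

```text
0.14747603467291587 tin ((0.5419676303863525, -0.01342165470123291), (0.06322836130857468, 0.04820678010582924), 9.025384902954102)
can 3163 [ 0.59643618 -0.09272787  0.14360851] [0.04448252 0.04398487 0.01106908]
grasp now [ 0.542  -0.0141  0.24  ] phi -81.0 shift [ 0.0099  0.0616 -0.3311] rot [-0.0004 -0.0002  0.0019] t 39.05 w 0.092 F [-0.4 -0.2 -0.4] q7 [ 0.37  0.33 -0.49  1.83  0.18  1.02 -1.61]
```

View pics/w23.png

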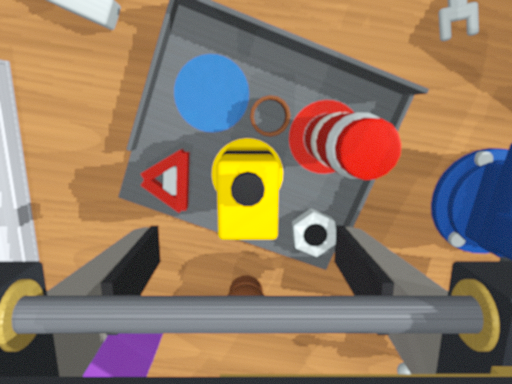

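The tin is on yellow, about 1 mm off. Last is the bottle.

drive_tool(commands=[[[0.0919, 0, 0.005, -0.028, 0, 0, 0], [0.0919, 0, 0.013, -0.07, 0, 0, 0], [0.0919, 0, 0.021, -0.115, 0, 0, 0], [0.0919, 0, 0.03, -0.16, 0, 0, 0], [0.0919, 0, 0.038, -0.205, 0, 0, 0]]])

```text
clock: 39.55
ee_pos: [0.548, 0.1958, 0.4106]
orientation: [[-0.003, 0.988, 0.156], [-0.001, 0.156, -0.988], [-1.0, -0.003, 0.0]]
contact_force: [0.6, -0.5, -1.3]
grip_width: 0.999
```

drive_tool(commands=[[[0.0919, 0, 0.008, -0.045, 0, 0, 0], [0.0919, 0, 0.015, -0.085, 0, 0, 0], [0.0919, 0, 0.021, -0.115, 0, 0, 0], [0.0919, 0, 0.023, -0.126, 0, 0, 0], [0.0919, 0, 0.023, -0.126, 0, 0, 0]]])

```text
clock: 40.05
ee_pos: [0.5507, 0.3238, 0.4107]
orientation: [[-0.003, 0.987, 0.159], [-0.001, 0.159, -0.987], [-1.0, -0.003, 0.0]]
contact_force: [-0.2, 0.1, 0.1]
grip_width: 1.001
```

```bash
python3 -c "
from h import *
settle(4)
W=cloud(snap('wrist','w24'))
P=near(W,.552,.322,.035,.134,.16); print(len(P),((P.max(0)+P.min(0))/2),np.ptp(P,axis=0))
go(.5515,.3225,.106,-81)
"
```

```text
1167 [0.55155535 0.32465179 0.14001334] [0.0281528  0.02811288 0.01194043]
grasp now [0.5521 0.3202 0.2408] phi -81.2 shift [ 0.1348 -0.0002 -0.0023] rot [-0.0032  0.0013  0.0002] t 40.3 w 0.0916 F [-0.3  0.7  0.3] q7 [-0.18  0.51 -0.55  1.6   0.29  1.12 -2.22]
```

View pics/w24.png

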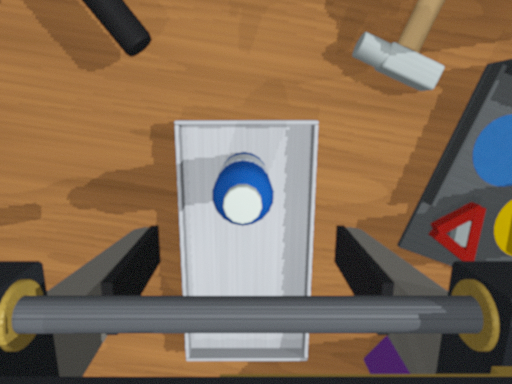

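The bottle cap is at (243,205); I go down with a −3 mm shift in tool z.

drive_tool(commands=[[[0.0919, 0.03, 0, -0.003, 0, 0, 0], [0.0919, 0.07, 0, -0.003, 0, 0, 0], [0.0919, 0.107, 0, -0.003, 0, 0, 0], [0.0919, 0.128, 0, -0.003, 0, 0, 0], [0.0919, 0.135, 0, -0.003, 0, 0, 0]]])

```text
clock: 40.8
ee_pos: [0.5508, 0.3234, 0.2748]
orientation: [[-0.004, 0.988, 0.154], [-0.003, 0.154, -0.988], [-1.0, -0.004, 0.002]]
contact_force: [-0.5, 0.6, -0.8]
grip_width: 1.004
```

drive_tool(commands=[[[0.06, 0, 0, 0, 0, 0, 0], [0.04, 0, 0, 0, 0, 0, 0], [0.04, 0, 0, 0, 0, 0, 0], [0.04, 0, 0, 0, 0, 0, 0], [0.04, 0, 0, 0, 0, 0, 0]]])

```text
clock: 41.3
ee_pos: [0.5511, 0.3255, 0.2783]
orientation: [[0.001, 0.988, 0.156], [0.0, 0.156, -0.988], [-1.0, 0.001, -0.0]]
contact_force: [0.6, -1.6, 0.3]
grip_width: 0.586
```

drive_tool(commands=[[[0.04, 0, 0, 0, 0, 0, 0], [0.04, 0, 0, 0, 0, 0, 0], [0.04, -0.025, 0, 0, 0, 0, 0], [0.04, -0.055, 0, 0, 0, 0, 0], [0.04, -0.08, 0, 0, 0, 0, 0]]])

```text
clock: 41.8
ee_pos: [0.5505, 0.3256, 0.3577]
orientation: [[-0.001, 0.988, 0.156], [0.0, 0.156, -0.988], [-1.0, -0.001, -0.0]]
contact_force: [1.1, -0.5, -3.0]
grip_width: 0.563
```

```bash
python3 -c "
from h import *
settle(2)
go(.623,.0385,.11,-81)
"
```

```text
grasp now [0.5522 0.327  0.1889] phi -81.0 shift [0.0783 0.0254 0.2958] rot [-0.0001 -0.0027 -0.0053] t 41.9 w 0.0512 F [ 0.   0.9 -2.4] q7 [-0.2   0.56 -0.54  1.64  0.33  1.02 -2.26]
```

drive_tool(commands=[[[0.04, 0, 0.002, 0.018, 0, 0, 0], [0.04, 0, 0.005, 0.055, 0, 0, 0], [0.04, 0, 0.009, 0.095, 0, 0, 0], [0.04, 0, 0.012, 0.135, 0, 0, 0], [0.04, 0, 0.015, 0.172, 0, 0, 0]]])

```text
clock: 42.4
ee_pos: [0.5924, 0.154, 0.3546]
orientation: [[-0.004, 0.988, 0.154], [-0.002, 0.154, -0.988], [-1.0, -0.004, 0.002]]
contact_force: [0.3, -0.2, -2.9]
grip_width: 0.557
```

drive_tool(commands=[[[0.04, 0, 0.004, 0.04, 0, 0, 0], [0.04, 0, 0.007, 0.08, 0, 0, 0], [0.04, 0, 0.01, 0.108, 0, 0, 0], [0.04, 0, 0.0115, 0.12, 0, 0, 0], [0.04, 0, 0.0115, 0.123, 0, 0, 0]]])

```text
clock: 42.9
ee_pos: [0.6229, 0.0358, 0.3555]
orientation: [[-0.003, 0.988, 0.153], [-0.001, 0.153, -0.988], [-1.0, -0.003, 0.0]]
contact_force: [0.1, 1.6, -2.5]
grip_width: 0.561
```

```bash
python3 -c "
from h import *
settle(5)
go(.623,.0385,.111,-81)
"
```

```text
grasp now [0.6226 0.0406 0.1859] phi -80.8 shift [0.0749 0.0001 0.002 ] rot [ 0.0029 -0.001   0.0002] t 43.15 w 0.0514 F [ 0.4  0.6 -2.3] q7 [ 0.25  0.53 -0.5   1.69  0.29  1.   -1.76]
```

drive_tool(commands=[[[0.04, 0.02, 0, 0.001, 0, 0, 0], [0.04, 0.045, 0, 0.001, 0, 0, 0], [0.04, 0.062, 0, 0.001, 0, 0, 0], [0.04, 0.07, 0, 0.001, 0, 0, 0], [0.04, 0.0735, 0, 0.001, 0, 0, 0]]])

```text
clock: 43.65
ee_pos: [0.6231, 0.0379, 0.2831]
orientation: [[-0.001, 0.988, 0.157], [0.0, 0.157, -0.988], [-1.0, -0.001, -0.0]]
contact_force: [-1.2, 0.5, -2.9]
grip_width: 0.561
```

```bash
python3 -c "
from h import *
settle(3)
go(.623,.0385,.111,-81)
"
```

```text
grasp now [0.6238 0.0376 0.1131] phi -81.0 shift [ 0.0021 -0.0005 -0.001 ] rot [-0.     -0.0001 -0.0011] t 43.8 w 0.0515 F [-0.3 -0.4 -3.1] q7 [ 0.22  0.62 -0.46  1.73  0.35  0.87 -1.8 ]
```

drive_tool(commands=[[[0.04, 0.001, 0, -0.001, 0, 0, 0], [0.04, 0.002, 0, -0.001, 0, 0, 0], [0.04, 0.002, 0, -0.001, 0, 0, 0], [0.05, 0.002, 0, -0.001, 0, 0, 0], [0.06, 0.002, 0, -0.001, 0, 0, 0]]])

```text
clock: 44.3
ee_pos: [0.6234, 0.0382, 0.2824]
orientation: [[0.001, 0.988, 0.156], [-0.0, 0.156, -0.988], [-1.0, 0.001, 0.0]]
contact_force: [-0.7, 0.2, 0.1]
grip_width: 0.62
```

drive_tool(commands=[[[0.08, 0, 0, 0, 0, 0, 0], [0.0919, 0, 0, 0, 0, 0, 0], [0.0919, 0, 0, 0, 0, 0, 0], [0.0919, 0, 0, 0, 0, 0, 0], [0.0919, -0.01, 0, 0, 0, 0, 0]]])

```text
clock: 44.8
ee_pos: [0.6226, 0.0381, 0.291]
orientation: [[-0.003, 0.988, 0.156], [-0.0, 0.156, -0.988], [-1.0, -0.003, -0.0]]
contact_force: [0.2, 0.3, 0.1]
grip_width: 1.002
```

drive_tool(commands=[[[0.0919, -0.02, 0, 0, 0, 0, 0], [0.0919, -0.055, 0, 0, 0, 0, 0], [0.0919, -0.09, 0, 0, 0, 0, 0], [0.0919, -0.125, 0, 0, 0, 0, 0], [0.0919, -0.14, 0, 0, 0, 0, 0]]])

```text
clock: 45.3
ee_pos: [0.6236, 0.0387, 0.4363]
orientation: [[0.006, 0.988, 0.156], [0.0, 0.156, -0.988], [-1.0, 0.006, 0.001]]
contact_force: [0.3, 0.3, 0.5]
grip_width: 0.998
```

drive_tool(commands=[[[0.0919, 0, -0.01, -0.03, 0, 0, 0], [0.0919, 0, -0.02, -0.07, 0, 0, 0], [0.0919, 0, -0.03, -0.115, 0, 0, 0], [0.0919, 0, -0.04, -0.16, 0, 0, 0], [0.0919, 0, -0.04, -0.19, 0, 0, 0]]])

```text
clock: 45.8
ee_pos: [0.5515, 0.2229, 0.4318]
orientation: [[-0.001, 0.987, 0.16], [0.0, 0.16, -0.987], [-1.0, -0.001, -0.001]]
contact_force: [1.0, -0.1, -0.2]
grip_width: 1.001
```

```bash
python3 -c "
from h import *
settle(3)
for c in('top','scene'):
    f=c[0]+'25'; W=cloud(snap(c,f))
    for nm,x,y,r,z0,z1 in [('bottle cap',.622,.041,.03,.14,.16),('can cap',.597,-.092,.03,.142,.16)]:
        P=near(W,x,y,r,z0,z1); print(c,nm,len(P),((P.max(0)+P.min(0))/2).round(4))
    P=near(W,.543,-.013,.055,.125,.16);print(c,'tin',cv2.minAreaRect(P[:,:2].astype(np.float32)))
    print(c,'ball',sphere(near(W,.51,-.29,.028,.225,.27)),'rusty',sphere(near(W,.397,-.034,.028,.045,.1)))
    for nm,x,y in [('bottle body',.623,.039),('can body',.597,-.093)]:
        P=near(W,x,y,.035,.03,.1); print(c,nm,len(P),circ(P[:,:2]))
go(.6,.3,.2)
cv2.imwrite('pics/t25c.png',cv2.resize(load('t25')['p'][120:310,90:430],None,fx=2.35,fy=2.35)[:,:,::-1])
"
```

```text
top bottle cap 130 [0.6227 0.0386 0.1457]
top can cap 318 [ 0.5964 -0.0928  0.1479]
top tin ((0.5414819121360779, -0.013128025457262993), (0.06382934749126434, 0.047986824065446854), 8.91130542755127)
top ball (array([ 0.5086, -0.2903,  0.2337]), np.float64(0.0243)) rusty (array([ 0.3961, -0.034 ,  0.0405]), np.float64(0.0233))
top bottle body 56 (array([0.62197744, 0.03804512]), np.float64(0.02576207978566858))
top can body 55 (array([ 0.59639421, -0.09279227]), np.float64(0.025921118092583545))
scene bottle cap 111 [0.6253 0.0369 0.1467]
scene can cap 252 [ 0.5999 -0.0943  0.1481]
scene tin ((0.5446572303771973, -0.01443416066467762), (0.06529656052589417, 0.049963295459747314), 8.880402565002441)
scene ball (array([ 0.5105, -0.291 ,  0.2358]), np.float64(0.0239)) rusty (array([ 0.3991, -0.0353,  0.0436]), np.float64(0.0221))
scene bottle body 411 (array([0.6248862 , 0.03688919]), np.float64(0.025032570621446905))
scene can body 426 (array([ 0.59867911, -0.09361601]), np.float64(0.02515404702144722))
grasp now [0.5541 0.2185 0.2599] phi -81.1 shift [ 0.0597  0.0579 -0.0732] rot [-0.      0.0011  0.0009] t 46.05 w 0.092 F [ 0.  -0.7 -0.9] q7 [ 0.01  0.42 -0.58  1.68  0.25  1.11 -2.06]
```

View pics/t25c.png

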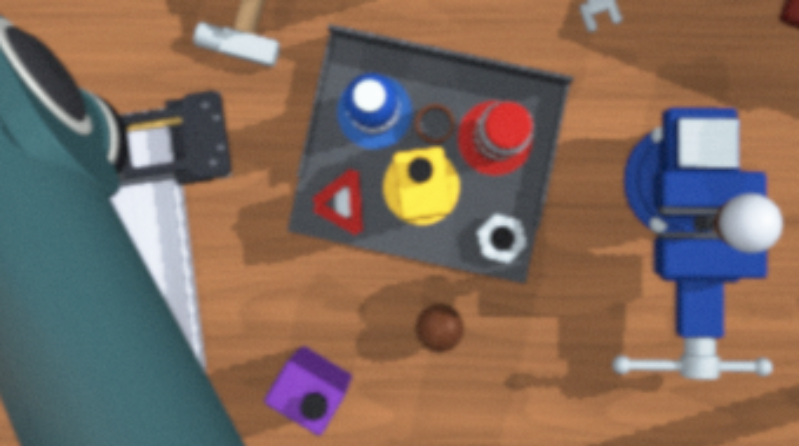

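View pics/s25.png

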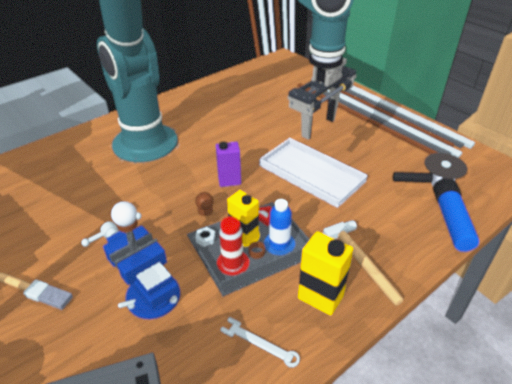

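All three containers stand on their spots, each within about 2 mm in the same camera's frame. The ball is in the cup, the rusty ball hasn't moved, and the gripper is clear. Handing in.

```bash
python3 -c "
from cell import manip
print(manip.finish_job(), manip.observe()['clock'])"
```

```text
the job is handed in; nothing more can be done
the job is handed in; nothing more can be done
```

I stood the bottle, the small yellow oil tin and the red can upright in the side tray. Then I seated the bright ball in the stem's cup and put the can, tin and bottle back on red, yellow and blue. The job is handed in (no verdict is reported). Robot time was about 46 s of the 131 s allowed.

**Containers:** in my last pictures all three stood upright. In the top camera's frame each was about 1 mm from its spot's centre.

**Ball:** its centre was within 1 mm of the cup rim's centre in each camera, at a height of 0.232 to 0.236 m. It should be 0.233 m.

**Rusty ball:** it read the same position as at the start, and the gripper was clear of everything.

**Disagreements:**
- The scene camera's positions differed from the top camera's by about 2–3 mm throughout, which is roughly the calibration error. Its direct comparison with spot centres is less certain, about 2–4 mm, still well inside 14 mm.
- One fit of the ball's position in the scene picture, taken while it was in the gripper, gave a nonsense result. I ignored it and used the wrist camera's fit and a look at the picture instead.
- While lowering the can into the tray the wrist force briefly read about 26 N, below the limits. The can was standing upright afterwards.

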